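# Make up two bread orders from the baking sheet

## Robot

A 7-joint arm with a two-finger parallel gripper is mounted at the origin on the work surface. World frame = base frame: x ahead of the robot, y to its left, z up, the work surface at z = 0. Lengths are in m, angles in rad, forces in N, time in s.
With the tool pointing down it reaches from about 0.4 to 0.9 m from the base axis. Payload 5.5 kg.
Tool frame: the origin (TCP) lies between the finger pads; the fingertips stand 25 mm ahead of it and the grasp point (between the pads) lies 6 mm ahead of it (robot.tips_ahead is the distance from the TCP to the fingertips, in m); z points along the fingers, x is the direction in which the jaws open and shut, and the axes are right-handed (so a half turn about z gives the same grasp; the last joint's range is limited). The gripper opens to 92 mm and grips with 3 to 60 N. Pads are 19 mm wide; open, the fingers measure 130 mm over their backs; the gripper's body (75 mm by 190 mm) begins 47 mm behind the grasp point.
Start: joints at [-0.926, 0.501, -0.427, 1.55, 0.221, 1.138, -0.21], TCP at [0.242, 0.603, 0.228] pointing down, gripper open.
Joint ranges: [-2.88, 2.88], [-0.31, 2.03], [-1.54, 1.56], [0.2, 2.42], [-1.41, 4.55], [0.19, 2.02], [-2.57, 2.57]. Speed limits (rad/s): [2.57, 2.57, 3.14, 3.14, 3.14, 3.14, 3.14].

## Interface

Orientations are given as [roll, pitch, yaw] about the fixed x, y, z axes, in that order (R = Rz(yaw) Ry(pitch) Rx(roll)).
In Python, from workcell import robot gives the robot as it stands.
- The arm moves only by the shell command python3 -m jog 'ROWS'. ROWS is JSON, a list of rows, each a list of 5 numbers: the finger opening in m, from 0 to 0.0918, then the shift along the tool's x, y, z in m, then the turn about the tool's z in rad. A call has 1 to 5 rows; each row is the pose to reach, as a shift and turn from the pose commanded when the call began, along the tool's axes at that moment; what a row does not reach only later rows make up. A row lasts 1/8 s, in which the tool goes at most 62.5 mm and 10.7 degrees, less where a joint would pass 70% of its speed; a pose out of reach is approached as far as the arm can. A call with a gripper value outside its range is refused whole. The fingers move at their own pace and stop on an object; the grip force is fixed at half the most. Time passes only in rows, so rows that repeat a pose let the fingers close. It gives the time, the measured TCP pose, the force and the opening at its end, in the units of the state.
- robot.read_state(): the state, without advancing time (a new reading comes with each control period).
- robot.grab_frame(name): name is "side" or "top" or "wrist"; returns a dict with "img" (420x560x3 uint8, red, green, blue), "z_map" (420x560 float32, m along the optical axis (not along the pixel's ray), 0 where there is no reading), "fx", "fy", "cx", "cy" (pixels), "position" and "attitude" of the camera in the world. Camera axes: x right, y down, z forward; pixel columns grow to the right and rows downward; lengths in m; the calibration is good to about 2 mm. A picture is of the moment at which its call begins.
- robot.finish_job(): hands the job in, once; it reports no verdict.
Trained networks look in the newest picture that a camera, given by its name, has taken for a name from the list of things; names that differ only in an ending like _2 or _b are one class to them, and where a whole thing is asked for, a point or a joint stands for the part that bears it (a point fixed in the world has none). Each returns a list of dicts, best first, with "p" (0 to 1); they miss things now and then, are a little off and sometimes report something else, mostly with a low value. They report only what shows in the picture. A call takes as long as a camera call.
- robot.find_in(camera, label): "extent" ([centre column, centre row, width, height] in pixels, round what is visible of it).
The state is a dict: "time": time; "joints": joint angles; "qvel": joint speeds; "joint_efforts": joint torques, N m; "tool_pos": TCP position; "eef_rot": TCP orientation; "contact_force": force on the tool from outside, world axes, zero at the start; "ft_torque": the same for the moment, N m; "opening": opening from 0.0 (shut) to 1.0 (fully open).
Only numpy, scipy, OpenCV 4.12 (cv2) and the standard library are available. Lean on these libraries where they do the work, as an engineer would, in place of code of your own. Each camera call takes 0.05 s, during which the arm holds its last target.

## Task

Make up the two bakery orders from the dark baking sheet: put the spindle-shaped roll and the ring doughnut in the open carton, and the round shell bun, the crescent and the pig-shaped biscuit on the round metal tray. Every piece must lie flat on the bottom of its carton or tray, right way up and not on a rim or on another piece; leave the half-moon turnover where it lies on the sheet.

Things in the scene. Friction and masses are not known exactly. Their poses are not given: they have to be found in the camera images.
- spindle_roll_mid (a point): Crusty spindle-shaped bread roll with one pale slash along its top: 112 mm long (its x axis), 56 mm wide at the middle (y), 46 mm high, tapered to both ends, flat below; 0.07 kg. The point is its centre, 23 mm above its underside; z is up. Starts on the baking sheet. Grasp across y. Belongs in the carton.
- ring_doughnut_mid (a point): Ring doughnut: 68 mm outside diameter, 18 mm hole, 26 mm high, brown with sugar grains; 0.05 kg. The point is its centre (in the middle of the hole), 13 mm above its underside; z is up. Grasp across its outside. Starts on the baking sheet. Belongs in the carton.
- shell_bun_mid (a point): Round domed sweet bun with a pale sugar top scored in a fan of shell lines: 66 mm diameter, 40 mm high, its sides upright between 6 and 20 mm above its underside; 0.06 kg. The point is its centre, 20 mm above its underside; z is up. Starts on the baking sheet. Belongs on the round tray.
- crescent_mid (a point): Crescent (curved ribbed horn), about 95 mm from tip to tip (x axis), thickest in the middle of the arc: 39 mm across (y), 36 mm high. The point lies in that thick middle, 18 mm above its underside; the tips curve to -y, 34 mm from the point; the outside of the arc is 20 mm to +y; z up; 0.05 kg. Grasp across y here. Starts on the sheet. Belongs on the round tray.
- pig_biscuit_mid (a point): Flat pig-shaped gingerbread biscuit, 113 mm from tail to snout (x axis, snout at +x), 18 mm thick. Belly 52 mm across (y); feet reach 36 mm to -y (two legs, 36 mm gap between), ear 33 mm to +y. The point is mid-belly, 9 mm above its underside; z up; 0.06 kg. Grasp across y here, one finger on its back, one between the legs. Starts on the sheet. Belongs on the round tray.
- turnover_mid (a point): Half-moon turnover with a crimped round edge: 108 mm long (x axis), 54 mm wide (y), 28 mm high; the point is near its middle, 14 mm above its underside. Nobody ordered it: it stays where it lies on the baking sheet.
- sheet: Dark steel baking sheet, fixed, 310 mm (its x) by 430 mm (its y), floor 3 mm thick, rim 20 mm above the table and 4 mm thick. Origin: centre of its underside, on the table. The six baked pieces start on its floor, in two rows (along y) of three, each with its x axis within about 30 degrees of the sheet's x (the round ones any way); which piece lies where changes.
- carton: Open oblong carton of brown card with a white paper liner, fixed: inside 214 mm (its x axis) by 140 mm (its y axis), walls 3 mm thick and 45 mm high, floor 3 mm above the table. Origin: centre of its underside. Stands left or right of the baking sheet, slightly turned.
- tray: Round aluminium tray, fixed: flat floor of 220 mm diameter, 3 mm above the table, with a low flared rim, 250 mm diameter and 12 mm high. Origin: centre of its underside. Stands on the other side of the baking sheet.

How it is judged:
By the outcome, as a careful person would: the job done as asked, in the order asked, and still so for the second after the job is handed in, with the robot touching nothing.
It also fails if it takes over 138 s, if anything falls off the work surface, if the arm or the gripper's body presses on something with over 40 N, if the wrist force passes 120 N, or if a joint passes its speed limit or range.

## Working session

There is one attempt and no reset: what is moved stays moved. The work goes in short steps, Python scripts to look and compute and a shell command to move; the robot and the scene stay as the last step left them, time stands still between calls to the robot, and variables do not carry over. Pictures are saved under pics/ and viewed, and the job is handed in when it is done.

```bash
ls; mkdir -p pics; python3 - <<'E'
from workcell import robot
import cv2,numpy as np
s=robot.read_state();print(s)
for n in("top","side"):
    f=robot.grab_frame(n);cv2.imwrite(f"pics/{n}0.png",f["img"][:,:,::-1]);print(n,f["fx"],f["fy"],f["cx"],f["cy"],f["position"],f["attitude"])
    for l in["spindle_roll_mid","ring_doughnut_mid","shell_bun_mid","crescent_mid","pig_biscuit_mid","turnover_mid","sheet","carton","tray"]:
        print(l,[(np.round(d["extent"]),round(d["p"],2)) for d in robot.find_in(n,l)[:2]])
E
```

```text
pics
{'time': 0.0, 'joints': array([-0.92580335,  0.5018255 , -0.42679544,  1.55149313,  0.22078705,
        1.13826886, -0.21032145]), 'qvel': array([ 0.00031524,  0.00038851,  0.00075803, -0.00053239,  0.00064872,
       -0.00068774, -0.0010029 ]), 'joint_efforts': array([-2.97689921e-04, -5.66590941e+01, -5.81590265e+00, -2.79122061e+01,
       -6.85116788e-02,  3.06659681e-02,  1.81341275e-04]), 'tool_pos': array([0.24194727, 0.60252524, 0.22707478]), 'eef_rot': array([-3.14151733e+00,  1.93903211e-03,  1.18904369e+00]), 'contact_force': array([ 0.98467324,  0.25426213, -0.53791936]), 'ft_torque': array([-0.01686708, -0.05466426,  0.02578884]), 'opening': 0.9986536605735998}
top 502.1549189213065 502.1549189213065 274.22201923111544 201.90516894750144 [0.33364586 0.0034494  1.18055913] [-2.95032721 -0.00757152 -1.57144768]
spindle_roll_mid [(array([271., 227.,  28.,  46.]), 0.73)]
ring_doughnut_mid [(array([215., 226.,  27.,  25.]), 0.82)]
shell_bun_mid []
crescent_mid [(array([216., 169.,  29.,  39.]), 0.8)]
pig_biscuit_mid [(array([331., 225.,  29.,  44.]), 0.91)]
turnover_mid 
[... 212 characters left out ...]
6.97011526865106 277.6856731583002 211.62409263232323 [ 0.20103617 -0.74837695  0.8158465 ] [-2.33693989  0.01906022 -0.46719958]
spindle_roll_mid [(array([255., 219.,  41.,  32.]), 0.73)]
ring_doughnut_mid [(array([229., 186.,  30.,  18.]), 0.93)]
shell_bun_mid [(array([307., 197.,  25.,  26.]), 0.72)]
crescent_mid []
pig_biscuit_mid [(array([279., 263.,  49.,  36.]), 0.71), (array([347., 239.,  42.,  32.]), 0.65)]
turnover_mid [(array([346., 238.,  45.,  29.]), 0.97)]
sheet [(array([286., 224., 210., 168.]), 0.58), (array([230., 186.,  23.,  18.]), 0.25)]
carton [(array([338., 357., 147., 109.]), 0.65), (array([253., 222.,  48.,  34.]), 0.47)]
tray [(array([199., 138.,  95.,  54.]), 0.87)]
```

```bash
cat > h.py <<'E'
from workcell import robot
import cv2,numpy as np
from scipy.spatial.transform import Rotation as Ro
def pts(f):
    z=f["z_map"];v,u=np.mgrid[0:420,0:560]
    P=np.stack([(u-f["cx"])/f["fx"]*z,(v-f["cy"])/f["fy"]*z,z],-1)
    W=P@Ro.from_euler("xyz",f["attitude"]).as_matrix().T+f["position"]
    W[z==0]=np.nan
    return W
def px(f,p):
    c=(np.asarray(p)-f["position"])@Ro.from_euler("xyz",f["attitude"]).as_matrix()
    return c[0]/c[2]*f["fx"]+f["cx"],c[1]/c[2]*f["fy"]+f["cy"]
def rect(f,z=0.0,x0=.25,x1=.75,y0=-.4,y1=.4,s=1000):
    # plane-z ortho view; col = (y1-y)*s, row=(x1-x)*s
    src=np.float32([(x0,y0),(x0,y1),(x1,y0),(x1,y1)])
    uv=np.float32([px(f,[a,b,z]) for a,b in src])
    dst=np.float32([((y1-b)*s,(x1-a)*s) for a,b in src])
    return cv2.warpPerspective(f["img"],cv2.getPerspectiveTransform(uv,dst),(int((y1-y0)*s),int((x1-x0)*s)),flags=cv2.INTER_CUBIC)[:,:,::-1].copy()
E
python3 - <<'E'
from h import *
f=robot.grab_frame("top")
W=pts(f)
for n,u,v in [("spin",271,227),("ring",215,220),("cres",216,169),("pig",331,225),("turn",324,161),("bun?",270,165),("cart",430,230),("tray",116,222)]:
    print(n,W[v,u].round(3))
cv2.imwrite("pics/r0.png",rect(f,.02))
cv2.imwrite("pics/side1.png",robot.grab_frame("side")["img"][:,:,::-1])
E
```

```text
spin [0.494 0.002 0.055]
ring [0.513 0.131 0.034]
cres [0.634 0.131 0.036]
pig [ 0.504 -0.138  0.02 ]
turn [ 0.655 -0.123  0.031]
bun? [0.642 0.005 0.044]
cart [ 0.494 -0.374  0.004]
tray [0.512 0.368 0.006]
```

View pics/r0.png

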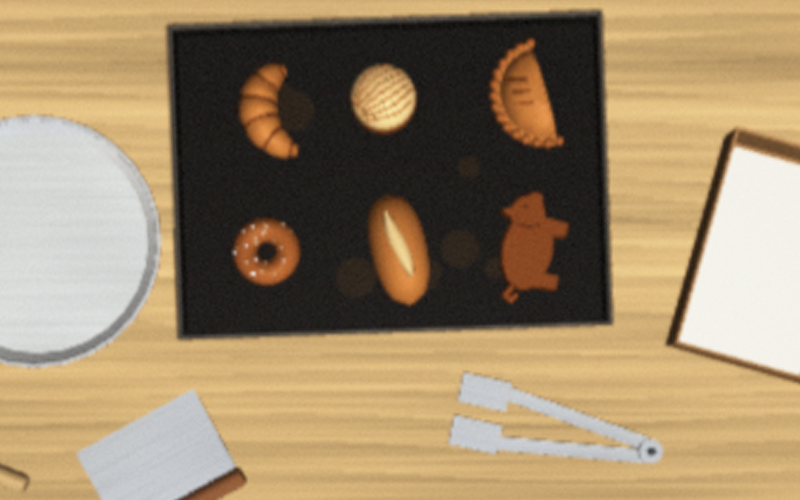

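View pics/side1.png

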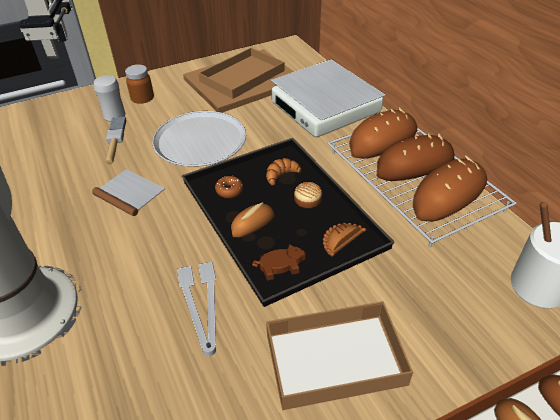

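```bash
cat >> h.py <<'E'
def blobs(f,zmin,zmax=.08,x=(.35,.75),y=(-.2,.2)):
    W=pts(f);m=(W[...,2]>zmin)&(W[...,2]<zmax)&(W[...,0]>x[0])&(W[...,0]<x[1])&(W[...,1]>y[0])&(W[...,1]<y[1])
    n,L=cv2.connectedComponents(m.astype(np.uint8))
    out=[]
    for i in range(1,n):
        k=L==i
        if k.sum()<60: continue
        out.append((W[k],k))
    return out
E
python3 - <<'E'
from h import *
f=robot.grab_frame("top")
W=pts(f)
s=W[195:200,240:300,2];print("floor z",np.nanmedian(s),np.nanstd(s))
for P,k in blobs(f,.012):
    r=cv2.minAreaRect((P[:,:2]*1000).astype(np.float32))
    e,v=np.linalg.eigh(np.cov(P[:,:2].T))
    print(len(P),"mean",P[:,:2].mean(0).round(3),"zmax",np.percentile(P[:,2],98).round(3),"rect",np.round(r[0]),np.round(r[1]),round(r[2]),"pca deg",np.degrees(np.arctan2(v[1,1],v[0,1])).round(1))
# tray & carton
for nm,yr,zr in(("tray",(.2,.55),(.001,.03)),("cart",(-.6,-.24),(.025,.06))):
    m=(W[...,2]>zr[0])&(W[...,2]<zr[1])&(W[...,1]>yr[0])&(W[...,1]<yr[1])&(W[...,0]>.3)&(W[...,0]<.7)
    n,L,st,_=cv2.connectedComponentsWithStats(m.astype(np.uint8))
    i=1+np.argmax(st[1:,4]);P=W[L==i]
    print(nm,len(P),P.min(0),P.max(0),cv2.minAreaRect((P[:,:2]*1000).astype(np.float32)),cv2.minEnclosingCircle((P[:,:2]*1000).astype(np.float32)))
cv2.imwrite("pics/top2.png",cv2.resize(f["img"][110:300,50:510,::-1],None,fx=1.7,fy=1.7,interpolation=3))
E
```

```text
floor z 0.0036102355377273243 0.0023843373914684456
734 mean [ 0.726 -0.019] zmax 0.028 rect [728. -10.] [408. 101.] 78 pca deg 88.9
681 mean [ 0.654 -0.123] zmax 0.035 rect [ 656. -119.] [107.  54.] 13 pca deg -164.8
573 mean [0.637 0.133] zmax 0.041 rect [640. 135.] [94. 51.] 8 pca deg -172.2
606 mean [0.647 0.016] zmax 0.047 rect [650.  16.] [63. 62.] 0 pca deg 178.2
847 mean [ 0.505 -0.129] zmax 0.026 rect [ 505. -134.] [ 65. 112.] 87 pca deg 174.9
926 mean [0.499 0.001] zmax 0.053 rect [502.   1.] [110.  55.] 14 pca deg -167.4
605 mean [0.499 0.132] zmax 0.033 rect [500. 133.] [64. 66.] 0 pca deg 100.6
513 mean [0.422 0.001] zmax 0.028 rect [422.   1.] [  7. 399.] 2 pca deg 92.0
146 mean [ 0.362 -0.09 ] zmax 0.018 rect [364. -93.] [67. 25.] 90 pca deg 80.5
tray 17032 [0.30047044 0.20000559 0.00100028] [0.69999018 0.54998013 0.02991671] ((500.2344665527344, 375.0068359375), (349.9725341796875, 399.5095520019531), 89.98782348632812) ((499.07440185546875, 372.4426574707031), 261.84088134765625)
cart 1113 [ 0.36719614 -0.46797819  0.02506034] [ 0.61852087 -0.26931025  0.05197181] ((492.6552429199219, -369.8942565917969), (148.60165405273438, 221.13027954101562), 74.2501449584961) ((492.6558532714844, -369.28900146484375), 131.8546600341797)
```

View pics/top2.png

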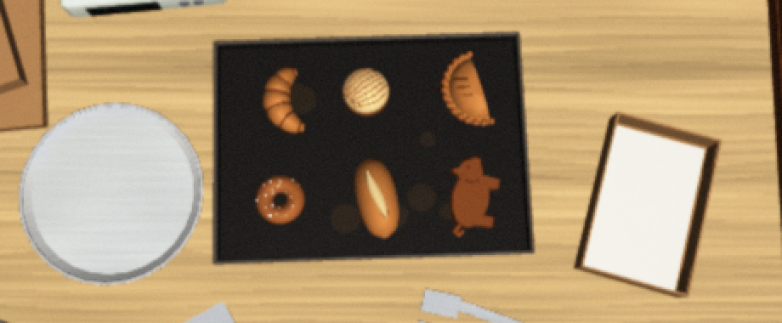

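```bash
cat >> h.py <<'E'
def go(x,y,z,yawdeg):
    s=robot.read_state();R=Ro.from_euler("xyz",s["eef_rot"]).as_matrix()
    yaw=np.arctan2(R[1,0],R[0,0]);
    Rd=np.array([[np.cos(yaw),np.sin(yaw),0],[np.sin(yaw),-np.cos(yaw),0],[0,0,-1]])
    d=Rd.T@(np.array([x,y,z])-s["tool_pos"])
    t=-(np.radians(yawdeg)-yaw);t0=t
    t=(t+np.pi)%(2*np.pi)-np.pi
    print("t=%.2f pos"%s["time"],s["tool_pos"].round(4),"yaw %.1f"%np.degrees(yaw),"open %.3f"%(s["opening"]*.0918),"F",s["contact_force"].round(1),"j7 %.2f"%s["joints"][6])
    print("shift",d.round(4),"turn %.3f (raw %.3f)"%(t,t0), "rows~%.1f"%max(np.linalg.norm(d)/.0625,abs(np.degrees(t))/10.7))
E
python3 -c "
from h import *
go(.501,.001,.2,-77)"
```

```text
t=1.15 pos [0.2422 0.6032 0.2281] yaw 68.1 open 0.092 F [0.6 0.9 0.2] j7 -0.21
shift [-0.4624  0.4645  0.0281] turn 2.533 (raw 2.533) rows~13.6
```

```bash
python3 -m jog '[[0.09,-0.462,0.4645,0.028,2.533],[0.09,-0.462,0.4645,0.028,2.533],[0.09,-0.462,0.4645,0.028,2.533],[0.09,-0.462,0.4645,0.028,2.533],[0.09,-0.462,0.4645,0.028,2.533]]'; python3 -c "
from h import *
go(.501,.001,.2,-77)"
```

```text
time: 1.78
tool_pos: [0.3663, 0.3147, 0.2151]
eef_rot: [-3.141, -0.001, 0.245]
contact_force: [1.2, 0.1, 0.7]
opening: 0.98
t=1.77 pos [0.3663 0.3147 0.2151] yaw 14.1 open 0.090 F [1.2 0.1 0.7] j7 -0.56
shift [0.0545 0.337  0.0151] turn 1.589 (raw 1.589) rows~8.5
```

```bash
python3 -m jog '[[0.09,0.0545,0.337,0.015,1.589],[0.09,0.0545,0.337,0.015,1.589],[0.09,0.0545,0.337,0.015,1.589],[0.09,0.0545,0.337,0.015,1.589],[0.09,0.0545,0.337,0.015,1.589]]'; python3 -c "
from h import *
go(.501,.001,.2,-77)"
```

```text
time: 2.4
tool_pos: [0.4914, 0.0287, 0.2015]
eef_rot: [-3.14, -0.001, -0.692]
contact_force: [0.7, 0.4, -0.1]
opening: 0.982
t=2.40 pos [0.4914 0.0287 0.2015] yaw -39.6 open 0.090 F [ 0.7  0.4 -0.1] j7 -0.76
shift [0.025  0.0152 0.0015] turn 0.652 (raw 0.652) rows~3.5
```

```bash
python3 -m jog '[[0.09,0.025,0.0152,0.0015,0.652],[0.09,0.025,0.0152,0.0015,0.652],[0.09,0.025,0.0152,0.0015,0.652],[0.09,0.025,0.0152,0.0015,0.652],[0.09,0.025,0.0152,0.0015,0.652]]'; python3 -c "
from h import *
go(.501,.001,.035,-77)
f=robot.grab_frame('wrist');cv2.imwrite('pics/w1.png',f['img'][:,:,::-1]);print(f['position'],f['attitude'])
print(px(f,[.501,.001,.045]))
print(robot.find_in('wrist','spindle_roll_mid'))
for P,k in blobs(f,.015): print(len(P),P[:,:2].mean(0).round(3),cv2.minAreaRect((P[:,:2]*1000).astype(np.float32)))
"
```

```text
time: 3.02
tool_pos: [0.5003, 0.0029, 0.1997]
eef_rot: [-3.141, 0.0, -1.337]
contact_force: [-0.3, -0.0, -0.7]
opening: 0.986
t=3.02 pos [0.5003 0.0029 0.1997] yaw -76.6 open 0.090 F [-0.3 -0.  -0.7] j7 -1.32
shift [ 0.002  -0.0003  0.1647] turn 0.007 (raw 0.007) rows~2.6
[0.57389949 0.02049541 0.35697469] [ 2.86009195e+00  6.61858190e-04 -1.33643278e+00]
(np.float64(278.89484308672144), np.float64(198.6571607829384))
[{'extent': [280.0, 189.4, 50.3, 100.9], 'p': 0.88}]
3161 [0.629 0.132] ((627.7326049804688, 134.48330688476562), (77.42366790771484, 48.47614288330078), 12.312434196472168)
1733 [ 0.698 -0.187] ((672.5453491210938, -194.23126220703125), (160.4407958984375, 67.11138916015625), 26.472091674804688)
3933 [0.647 0.018] ((649.0540771484375, 17.535030364990234), (64.16021728515625, 64.29324340820312), 32.25923156738281)
3460 [ 0.653 -0.124] ((652.3475341796875, -122.5909423828125), (86.41251373291016, 42.11069107055664), 16.379159927368164)
2721 [0.501 0.132] ((498.9183654785156, 134.27317810058594), (65.53175354003906, 66.61083984375), 7.438391208648682)
3870 [0.507 0.004] ((503.3260192871094, 2.8881568908691406), (104.56624603271484, 55.454673767089844), 12.267807006835938)
3189 [ 0.508 -0.128] ((508.2606506347656, -133.64059448242188), (67.69225311279297, 99.20405578613281), 89.2142562866211)
1940 [0.419 0.048] ((418.14996337890625, 43.150665283203125), (8.238380432128906, 313.3227844238281), 1.8410855531692505)
```

View pics/w1.png

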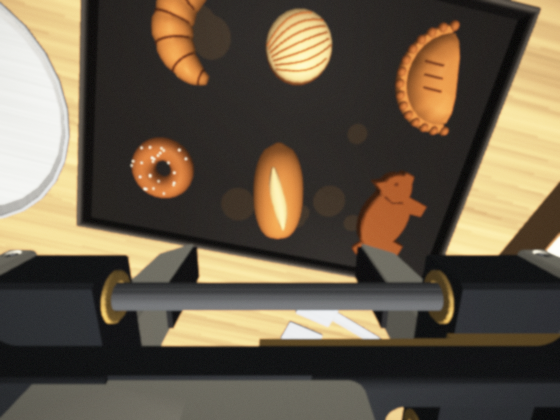

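```bash
python3 -m jog '[[0.09,0.001,-0.002,0.055,0],[0.09,0.001,-0.002,0.11,0],[0.09,0.001,-0.002,0.15,0],[0.09,0.001,-0.002,0.165,0],[0.09,0.001,-0.002,0.165,0]]'; python3 -m jog '[[0.03,0,0,0,0],[0.03,0,0,0,0],[0.03,0,0,0,0],[0.03,0,0,0,0],[0.03,0,0,0,0]]'
```

```text
time: 3.75
tool_pos: [0.5021, 0.0022, 0.0342]
eef_rot: [3.14, 0.0, -1.337]
contact_force: [-0.4, -0.5, 1.1]
opening: 0.983
time: 4.38
tool_pos: [0.5025, 0.0023, 0.0347]
eef_rot: [-3.141, 0.0, -1.338]
contact_force: [-0.4, 0.3, -0.7]
opening: 0.517
```

```bash
python3 -m jog '[[0.03,0,0,0,0],[0.03,0,0,0,0]]'; python3 -m jog '[[0.03,0,0,-0.04,0],[0.03,0,0,-0.08,0],[0.03,0,0,-0.12,0],[0.03,0,0,-0.12,0]]'; python3 -c "
from h import *
f=robot.grab_frame('wrist');cv2.imwrite('pics/w2.png',f['img'][:,:,::-1])
c,s=np.cos(np.radians(-15.75)),np.sin(np.radians(-15.75))
for u in(-40,40): print(.4927+c*u/1000,-.370+s*u/1000)
go(.4927-.040*c,-.370-.040*s,.16,-105.75)"
```

```text
time: 4.62
tool_pos: [0.5024, 0.0022, 0.0345]
eef_rot: [3.141, 0.0, -1.338]
contact_force: [-0.3, -0.4, 1.1]
opening: 0.515
time: 5.12
tool_pos: [0.5049, 0.0023, 0.1575]
eef_rot: [-3.135, -0.001, -1.338]
contact_force: [-0.7, -0.3, -1.5]
opening: 0.519
0.4542017905418541 -0.35914238200539705
0.5311982094581459 -0.38085761799460294
t=5.17 pos [0.5034 0.0024 0.1557] yaw -76.7 open 0.047 F [ 0.7  0.3 -1.1] j7 -1.30
shift [ 0.3404  0.1313 -0.0043] turn 0.508 (raw 0.508) rows~5.8
```

View pics/w2.png

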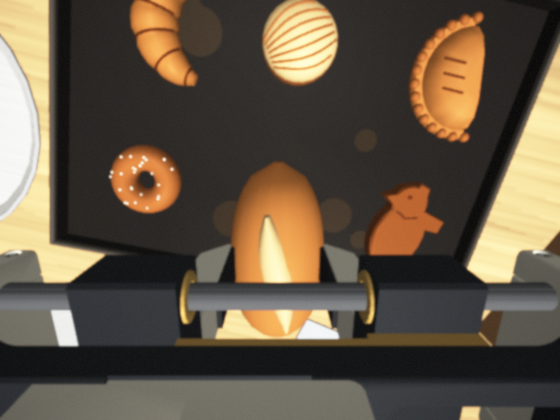

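```bash
python3 -m jog '[[0.03,0.3404,0.1313,-0.004,0.508],[0.03,0.3404,0.1313,-0.004,0.508],[0.03,0.3404,0.1313,-0.004,0.508],[0.03,0.3404,0.1313,-0.004,0.508],[0.03,0.3404,0.1313,-0.004,0.508]]';python3 -m jog '[[0.03,0,0,0,0],[0.03,0,0,0,0]]'; python3 -c "
from h import *
go(.4542,-.359,.0375,-105.75)
f=robot.grab_frame('wrist');cv2.imwrite('pics/w3.png',f['img'][:,:,::-1])"
```

```text
time: 5.8
tool_pos: [0.4589, -0.3085, 0.1562]
eef_rot: [3.139, 0.0, -1.845]
contact_force: [1.1, -0.3, -0.6]
opening: 0.517
time: 6.05
tool_pos: [0.4591, -0.3067, 0.1562]
eef_rot: [3.138, 0.001, -1.847]
contact_force: [0.1, 0.3, -0.3]
opening: 0.519
t=6.05 pos [ 0.4591 -0.3067  0.1562] yaw -105.8 open 0.048 F [ 0.1  0.3 -0.3] j7 -1.10
shift [ 0.0517 -0.0096  0.1187] turn -0.001 (raw -0.001) rows~2.1
```

View pics/w3.png

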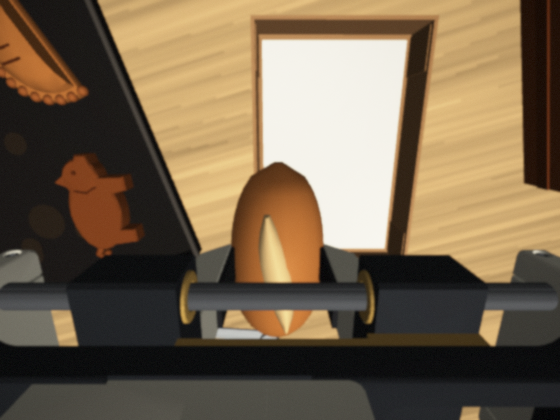

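```bash
python3 -m jog '[[0.03,0.0517,-0.0096,0.02,0],[0.03,0.0517,-0.0096,0.02,0],[0.03,0.0517,-0.0096,0.02,0]]'; python3 -c "
from h import *
go(.4542,-.359,.0375,-105.75)
f=robot.grab_frame('wrist');cv2.imwrite('pics/w4.png',f['img'][:,:,::-1])
W=pts(f);m=(W[...,2]>.035)&(W[...,2]<.055)&(W[...,1]<-.24)&(W[...,1]>-.5)&(W[...,0]>.36)&(W[...,0]<.65)
print(m.sum(),cv2.minAreaRect((W[m][:,:2]*1000).astype(np.float32)))
f=robot.grab_frame('side');cv2.imwrite('pics/s4.png',cv2.resize(f['img'][200:,160:,::-1],None,fx=1.8,fy=1.8))"
```

```text
time: 6.48
tool_pos: [0.4558, -0.3578, 0.1372]
eef_rot: [3.14, 0.001, -1.844]
contact_force: [-0.6, 0.7, -0.8]
opening: 0.515
t=6.47 pos [ 0.4558 -0.3578  0.1372] yaw -105.7 open 0.047 F [-0.6  0.7 -0.8] j7 -0.99
shift [0.0016 0.0012 0.0997] turn 0.001 (raw 0.001) rows~1.6
5186 ((506.70953369140625, -373.5224609375), (146.67308044433594, 185.9761962890625), 74.07936096191406)
```

View pics/w4.png

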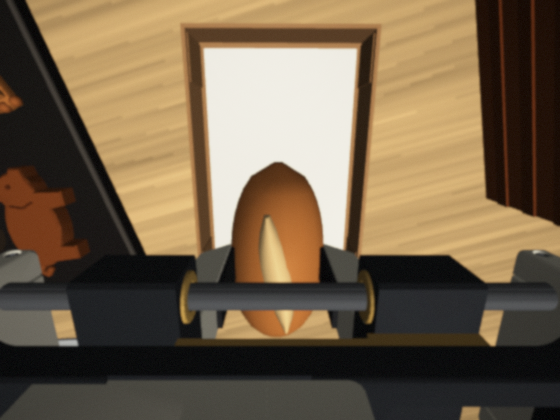

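View pics/s4.png

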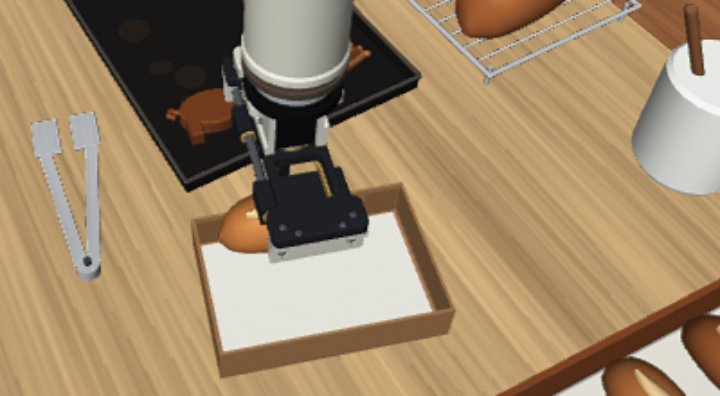

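```bash
python3 -m jog '[[0.03,0.0015,0.001,0.04,0],[0.03,0.0015,0.001,0.075,0],[0.03,0.0015,0.001,0.09,0],[0.03,0.0015,0.001,0.101,0],[0.03,0.0015,0.001,0.101,0]]';python3 -m jog '[[0.07,0,0,0,0],[0.07,0,0,0,0],[0.07,0,0,0,0]]';python3 -m jog '[[0.07,0,0,-0.03,0],[0.07,0,0,-0.08,0],[0.09,0,0,-0.135,0],[0.09,0,0,-0.135,0]]'; python3 -c "
from h import *
go(.500,.133,.16,-90)"
```

```text
time: 7.2
tool_pos: [0.4544, -0.3607, 0.0371]
eef_rot: [3.142, 0.0, -1.846]
contact_force: [-0.0, 0.5, 0.6]
opening: 0.518
time: 7.58
tool_pos: [0.4545, -0.3613, 0.0377]
eef_rot: [-3.14, -0.0, -1.846]
contact_force: [-0.2, -0.1, 0.3]
opening: 0.748
time: 8.07
tool_pos: [0.4568, -0.3635, 0.1771]
eef_rot: [-3.132, -0.003, -1.846]
contact_force: [0.6, 0.5, -0.2]
opening: 0.934
t=8.07 pos [ 0.4568 -0.3635  0.1771] yaw -105.8 open 0.086 F [ 0.6  0.5 -0.2] j7 -1.01
shift [-0.4895  0.0935  0.0171] turn -0.276 (raw -0.276) rows~8.0
```

```bash
python3 -m jog '[[0.09,-0.4895,0.0935,0.01,0],[0.09,-0.4895,0.0935,0.01,0],[0.09,-0.4895,0.0935,0.01,0],[0.09,-0.4895,0.0935,0.01,0],[0.09,-0.4895,0.0935,0.01,0]]';python3 -c "
from h import *
go(.500,.133,.16,-105.75)
f=robot.grab_frame('top')
for P,k in blobs(f,.012,y=(-.55,-.22)): print(len(P),P.mean(0).round(3),cv2.minAreaRect((P[:,:2]*1000).astype(np.float32)))
cv2.imwrite('pics/t5.png',rect(f,.02,.3,.7,-.55,-.0,s=1400))
f=robot.grab_frame('side');cv2.imwrite('pics/s5.png',cv2.resize(f['img'][200:,160:,::-1],None,fx=1.8,fy=1.8))
"
```

```text
time: 8.7
tool_pos: [0.4805, -0.0476, 0.1652]
eef_rot: [3.141, 0.0, -1.846]
contact_force: [1.6, -0.2, -0.4]
opening: 0.98
t=8.70 pos [ 0.4805 -0.0476  0.1652] yaw -105.8 open 0.090 F [ 1.6 -0.2 -0.4] j7 -1.67
shift [-0.1791  0.0303  0.0052] turn -0.000 (raw -0.000) rows~2.9
1524 [ 0.498 -0.379  0.034] ((492.9219055175781, -369.9702453613281), (148.6051788330078, 221.44189453125), 74.0875015258789)
970 [ 0.453 -0.355  0.04 ] ((455.70220947265625, -359.8459777832031), (54.65818405151367, 110.5496826171875), 73.59821319580078)
```

View pics/t5.png

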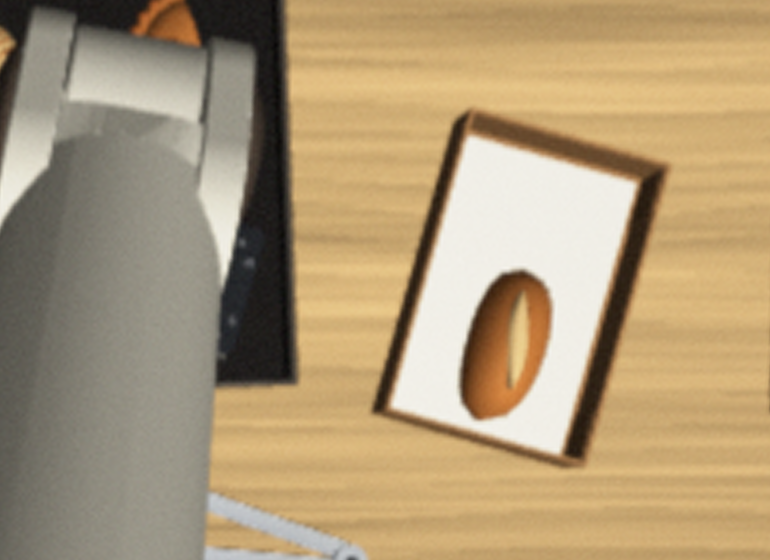

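View pics/s5.png

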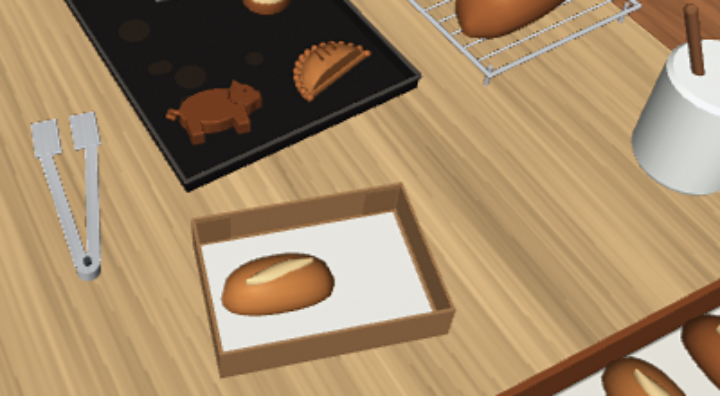

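```bash
python3 -m jog '[[0.09,-0.1791,0.0303,0.005,0],[0.09,-0.1791,0.0303,0.005,0],[0.09,-0.1791,0.0303,0.005,0],[0.09,-0.1791,0.0303,0.005,0]]';python3 -c "
from h import *
go(.500,.1335,.030,-105.75)"
```

```text
time: 9.3
tool_pos: [0.4999, 0.1363, 0.1598]
eef_rot: [3.14, 0.001, -1.837]
contact_force: [0.4, -0.8, -0.9]
opening: 0.98
t=9.30 pos [0.4999 0.1363 0.1598] yaw -105.3 open 0.090 F [ 0.4 -0.8 -0.9] j7 -2.03
shift [ 0.0027 -0.0009  0.1298] turn 0.008 (raw 0.008) rows~2.1
```

```bash
python3 -m jog '[[0.09,0.0005,0,0.05,0],[0.09,0.0005,0,0.09,0],[0.09,0.0005,0,0.12,0],[0.09,0.0005,0,0.1295,0],[0.09,0.0005,0,0.1295,0]]'; python3 -m jog '[[0.045,0,0,0,0],[0.045,0,0,0,0],[0.045,0,0,0,0],[0.045,0,0,0,0],[0.045,0,0,0,0]]';  python3 -c "
from h import *
go(.5553,-.3876,.030,-105.75)"
```

```text
time: 9.93
tool_pos: [0.5002, 0.1293, 0.0309]
eef_rot: [3.141, -0.001, -1.847]
contact_force: [0.2, 0.5, 0.7]
opening: 0.981
time: 10.55
tool_pos: [0.5004, 0.1305, 0.0313]
eef_rot: [-3.141, 0.0, -1.846]
contact_force: [0.1, -0.8, 0.1]
opening: 0.512
t=10.55 pos [0.5004 0.1305 0.0313] yaw -105.8 open 0.047 F [ 0.1 -0.8  0.1] j7 -1.95
shift [ 0.4838 -0.1935  0.0013] turn -0.000 (raw -0.000) rows~8.3
```

```bash
python3 -m jog '[[0.045,0,0,0,0],[0.045,0,0,0,0]]'; python3 -c "
from h import *
f=robot.grab_frame('wrist');cv2.imwrite('pics/w6.png',f['img'][:,:,::-1])
f=robot.grab_frame('side');cv2.imwrite('pics/s6.png',cv2.resize(f['img'][100:260,130:330,::-1],None,fx=3,fy=3))
"
```

```text
time: 10.8
tool_pos: [0.5004, 0.1304, 0.0311]
eef_rot: [3.141, -0.0, -1.846]
contact_force: [-0.5, 0.1, 0.5]
opening: 0.489
```

View pics/w6.png

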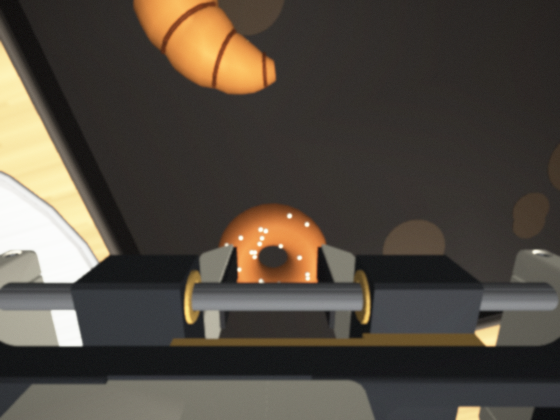

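View pics/s6.png

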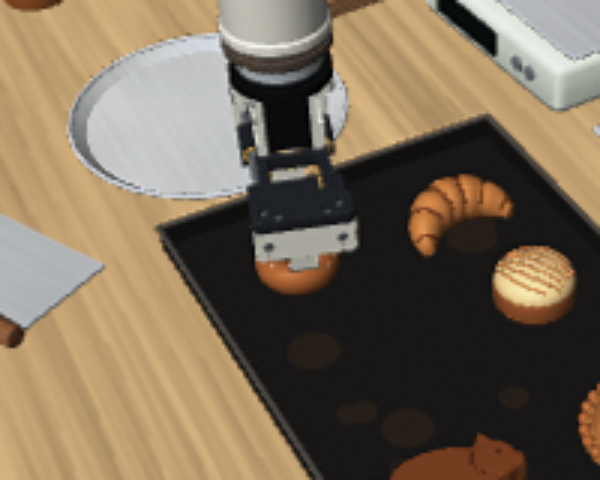

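```bash
python3 -m jog '[[0.09,0,0,0,0],[0.09,0,0,0,0],[0.09,0,0,0,0],[0.09,0,0,0,0]]';python3 -m jog '[[0.09,0,0,-0.05,0],[0.09,0,0,-0.1,0],[0.09,0,0,-0.13,0],[0.09,0,0,-0.13,0]]'; python3 -c "
from h import *
f=robot.grab_frame('wrist');cv2.imwrite('pics/w7.png',f['img'][:,:,::-1])
for P,k in blobs(f,.012): print(len(P),P.mean(0).round(3),np.percentile(P[:,2],98).round(3),cv2.minAreaRect((P[:,:2]*1000).astype(np.float32)))
go(.5553,-.3876,.030,-105.75)
f=robot.grab_frame('side');W=pts(f)
for P,k in blobs(f,.012,y=(.05,.2)): print(len(P),P.mean(0).round(3),np.percentile(P[:,2],98).round(3),cv2.minAreaRect((P[:,:2]*1000).astype(np.float32)))
"
```

```text
time: 11.4
tool_pos: [0.5005, 0.1305, 0.0312]
eef_rot: [-3.142, 0.0, -1.846]
contact_force: [0.5, -0.6, -0.1]
opening: 0.878
time: 11.9
tool_pos: [0.5024, 0.1311, 0.1638]
eef_rot: [-3.137, 0.004, -1.846]
contact_force: [-0.5, -0.1, -1.2]
opening: 0.983
4393 [0.637 0.135 0.031] 0.04 ((638.385498046875, 135.5158233642578), (95.57911682128906, 52.594791412353516), 8.163496971130371)
3341 [0.636 0.026 0.036] 0.045 ((636.8056640625, 22.42061996459961), (64.70361328125, 37.914390563964844), 71.5590591430664)
125 [ 0.619 -0.112  0.013] 0.015 ((618.50341796875, -110.77069854736328), (19.647571563720703, 8.606901168823242), 74.98947143554688)
303 [ 0.611 -0.136  0.014] 0.016 ((609.8662719726562, -138.1618194580078), (35.39875411987305, 10.484384536743164), 74.01433563232422)
5170 [ 0.507 -0.122  0.021] 0.023 ((502.9073486328125, -123.88031005859375), (109.71012115478516, 51.46190643310547), 2.916109800338745)
3016 [0.501 0.134 0.027] 0.031 ((499.0885925292969, 134.3323974609375), (66.32296752929688, 65.76268768310547), 25.058258056640625)
1847 [ 0.423 -0.057  0.02 ] 0.025 ((421.7176208496094,
[... 190 characters left out ...]
16), 1.3175925016403198)
t=11.95 pos [0.5011 0.1308 0.1621] yaw -105.8 open 0.090 F [ 0.1  0.3 -0.7] j7 -2.03
shift [ 0.4842 -0.193   0.1321] turn -0.000 (raw -0.000) rows~8.6
185 [0.721 0.121 0.019] 0.025 ((721.3492431640625, 124.50286102294922), (9.197714805603027, 147.8440399169922), 2.038459062576294)
455 [0.633 0.127 0.026] 0.038 ((635.8905029296875, 132.45956420898438), (93.35301971435547, 48.657222747802734), 9.085212707519531)
463 [0.494 0.127 0.024] 0.03 ((495.49493408203125, 131.70599365234375), (63.23155212402344, 65.10394287109375), 25.74513816833496)
126 [0.414 0.123 0.022] 0.025 ((413.9195251464844, 125.260986328125), (7.535287857055664, 148.55038452148438), 1.8115990161895752)
```

View pics/w7.png

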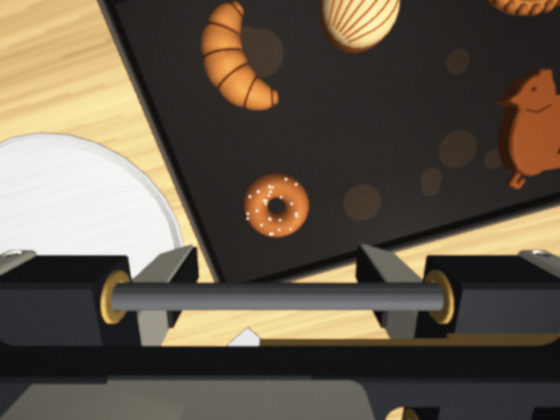

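```bash
python3 -c "
from h import *
print(robot.tips_ahead,[a for a in dir(robot) if a[0]!='_'])
s=robot.read_state();print(s['tool_pos'],s['eef_rot'])
f=robot.grab_frame('side');cv2.imwrite('pics/s8.png',cv2.resize(f['img'][60:220,130:330,::-1],None,fx=3,fy=3))
W=pts(f);m=(W[...,2]>.07)&(abs(W[...,0]-.5)<.1)&(abs(W[...,1]-.13)<.1)&(W[...,2]<.25)
print(np.percentile(W[m][:,2],[0,1,5]))
v,u=np.nonzero(m&(W[...,2]<.16));print(u.min(),u.max(),v.min(),v.max())
p=np.array(s['tool_pos']);yaw=s['eef_rot'][2]
for o in(.05,-.05):
  q=p+o*np.array([np.cos(yaw),np.sin(yaw),0])-[0,0,robot.tips_ahead]
  a=px(f,q);print('tip px in crop',(a[0]-130)*3,(a[1]-60)*3)
"
```

```text
0.025 ['MotionError', 'find_in', 'finish_job', 'grab_frame', 'read_state', 'tips_ahead']
[0.50008087 0.13050242 0.16093021] [ 3.14132644e+00  2.01071735e-04 -1.84583667e+00]
[0.15858652 0.16531184 0.17763962]
226 227 151 151
tip px in crop 296.0738032716657 300.10331866981016
tip px in crop 280.18416389405604 221.43093532794788
```

View pics/s8.png

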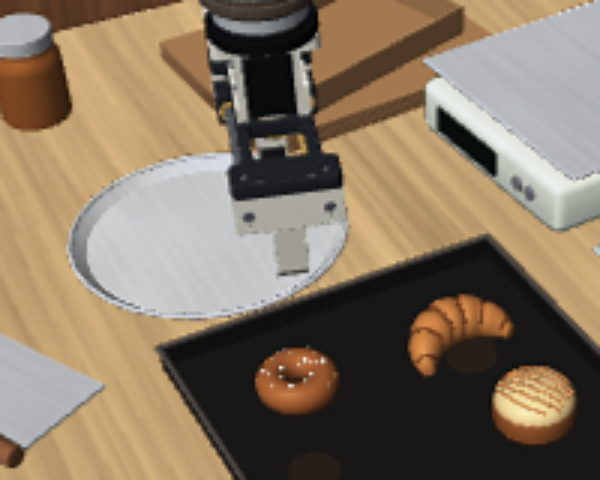

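```bash
python3 -c "
from h import *
f=robot.grab_frame('side');W=pts(f)
u=130+293//3
for v in range(60+70,60+96,1): print(v,(v-60)*3,W[v,u].round(3),f['img'][v,u])
f=robot.grab_frame('top');W=pts(f);print(W[195:205,250:300][...,2].mean())
"
```

```text
130 210 [0.477 0.046 0.24 ] [171 169 159]
131 213 [0.478 0.048 0.236] [171 170 159]
132 216 [0.477 0.046 0.235] [171 170 160]
133 219 [0.475 0.042 0.235] [171 170 159]
134 222 [0.477 0.049 0.228] [171 170 159]
135 225 [0.477 0.049 0.225] [171 171 160]
136 228 [0.477 0.048 0.224] [162 161 151]
137 231 [0.483 0.068 0.207] [160 158 150]
138 234 [0.484 0.07  0.203] [159 158 149]
139 237 [0.484 0.071 0.199] [159 158 149]
140 240 [0.483 0.068 0.2  ] [159 157 149]
141 243 [0.483 0.07  0.196] [159 158 150]
142 246 [0.483 0.07  0.193] [159 157 149]
143 249 [0.483 0.072 0.189] [159 157 149]
144 252 [0.482 0.069 0.189] [158 157 148]
145 255 [0.483 0.073 0.184] [160 159 150]
146 258 [0.482 0.071 0.182] [159 157 149]
147 261 [0.482 0.072 0.179] [160 158 150]
148 264 [0.483 0.075 0.175] [160 159 150]
149 267 [0.481 0.07  0.176] [163 162 152]
150 270 [0.481 0.071 0.173] [121 120 111]
151 273 [0.484 0.081 0.162] [55 55 50]
152 276 [0.552 0.278 0.003] [198 199 202]
153 279 [0.55  0.276 0.002] [206 207 208]
154 282 [0.548 0.268 0.005] [206 207 208]
155 285 [ 0.548  0.271 -0.001] [208 209 210]
nan
```

```bash
python3 -c "
from h import *
go(.4995,.134,.031,-105.75)"; python3 -m jog '[[0.09,-0.002,0,0.05,0],[0.09,-0.002,0,0.1,0],[0.09,-0.002,0,0.125,0],[0.09,-0.002,0,0.131,0],[0.09,-0.002,0,0.131,0]]';python3 -m jog '[[0.09,0,0,0.001,0],[0.09,0,0,0.002,0],[0.09,0,0,0.003,0],[0.09,0,0,0.003,0]]'
```

```text
t=12.15 pos [0.4993 0.1301 0.1598] yaw -105.8 open 0.090 F [1.  0.4 0.1] j7 -2.03
shift [-0.0038  0.0009  0.1288] turn -0.000 (raw -0.000) rows~2.1
time: 12.78
tool_pos: [0.5008, 0.1321, 0.0299]
eef_rot: [3.141, -0.001, -1.846]
contact_force: [-0.1, 0.7, 0.8]
opening: 0.983
time: 13.28
tool_pos: [0.5011, 0.1325, 0.0275]
eef_rot: [-3.141, 0.0, -1.846]
contact_force: [0.5, -0.9, 0.6]
opening: 0.979
```

No contact yet; image the fingers here for a height check.

```bash
python3 -m jog '[[0.09,0,0,0.001,0],[0.09,0,0,0.002,0],[0.09,0,0,0.003,0],[0.09,0,0,0.003,0]]';python3 -m jog '[[0.09,0,0,0.001,0],[0.09,0,0,0.002,0],[0.09,0,0,0.003,0],[0.09,0,0,0.003,0]]';python3 -m jog '[[0.09,0,0,0.001,0],[0.09,0,0,0.002,0],[0.09,0,0,0.003,0],[0.09,0,0,0.003,0]]'
python3 -c "
from h import *
f=robot.grab_frame('side');cv2.imwrite('pics/s9.png',cv2.resize(f['img'][100:260,130:330,::-1],None,fx=4,fy=3.75))
f=robot.grab_frame('wrist');cv2.imwrite('pics/w9.png',f['img'][:,:,::-1])"
```

```text
time: 13.78
tool_pos: [0.5009, 0.1323, 0.024]
eef_rot: [3.141, -0.0, -1.846]
contact_force: [0.8, -0.4, 0.1]
opening: 0.977
time: 14.28
tool_pos: [0.5009, 0.1323, 0.0211]
eef_rot: [3.141, -0.0, -1.846]
contact_force: [-0.4, 0.1, -0.8]
opening: 0.979
time: 14.78
tool_pos: [0.5008, 0.1324, 0.0181]
eef_rot: [3.141, -0.0, -1.846]
contact_force: [0.3, 0.4, 0.4]
opening: 0.979
```

View pics/s9.png

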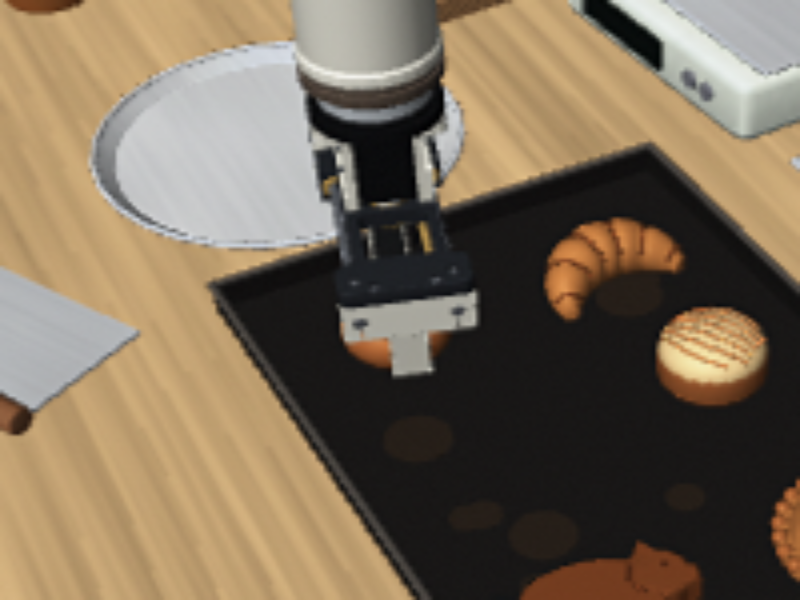

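View pics/w9.png

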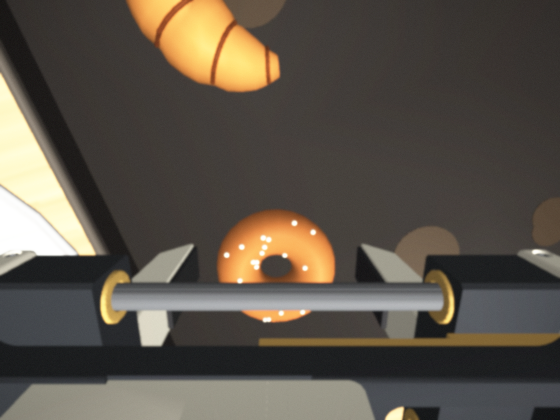

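```bash
python3 -c "
from h import *
f=robot.grab_frame('side');W=pts(f)
for v in range(188,203): print(v,W[v,229:237:2].round(3).tolist())
"
```

```text
188 [[0.47, 0.051, 0.086], [0.474, 0.051, 0.085], [0.478, 0.049, 0.084], [0.482, 0.048, 0.083]]
189 [[0.469, 0.05, 0.085], [0.482, 0.074, 0.061], [0.485, 0.071, 0.062], [0.49, 0.07, 0.061]]
190 [[0.476, 0.074, 0.06], [0.48, 0.071, 0.061], [0.485, 0.071, 0.058], [0.49, 0.072, 0.056]]
191 [[0.477, 0.074, 0.057], [0.481, 0.073, 0.056], [0.485, 0.071, 0.056], [0.489, 0.069, 0.056]]
192 [[0.476, 0.074, 0.054], [0.481, 0.075, 0.051], [0.485, 0.073, 0.051], [0.491, 0.074, 0.048]]
193 [[0.476, 0.075, 0.051], [0.481, 0.076, 0.047], [0.486, 0.075, 0.046], [0.49, 0.074, 0.046]]
194 [[0.475, 0.074, 0.049], [0.48, 0.072, 0.048], [0.484, 0.072, 0.046], [0.489, 0.07, 0.046]]
195 [[0.477, 0.078, 0.042], [0.479, 0.072, 0.045], [0.485, 0.074, 0.041], [0.489, 0.072, 0.042]]
196 [[0.477, 0.079, 0.038], [0.48, 0.076, 0.038], [0.485, 0.075, 0.037], [0.49, 0.075, 0.036]]
197 [[0.474, 0.073, 0.04], [0.48, 0.075, 0.037], [0.484, 0.074, 0.036], [0.489, 0.072, 0.035]]
198 [[0.475, 0.074, 0.036], [0.48, 0.076, 0.033], [0.484, 0.073, 0.033], [0.488, 0.072, 0.032]]
199 [[0.476, 0.08, 0.027], [0.479, 0.074, 0.032], [0.484, 0.074, 0.029], [0.492, 0.083, 0.019]]
200 [[0.484, 0.106, 0.0], [0.488, 0.103, 0.001], [0.491, 0.095, 0.006], [0.497, 0.098, 0.001]]
201 [[0.482, 0.099, 0.003], [0.486, 0.096, 0.004], [0.491, 0.098, 0.001], [0.496, 0.095, 0.001]]
202 [[0.48, 0.095, 0.005], [0.484, 0.09, 0.006], [0.49, 0.095, 0.0], [0.493, 0.089, 0.004]]
```

```bash
python3 -m jog '[[0.09,0,0,0.003,0],[0.09,0,0,0.006,0],[0.09,0,0,0.009,0],[0.09,0,0,0.012,0],[0.09,0,0,0.012,0]]'
python3 -m jog '[[0.09,0,0,0.001,0],[0.09,0,0,0.002,0],[0.09,0,0,0.003,0],[0.09,0,0,0.003,0]]'
python3 -c "
from h import *
f=robot.grab_frame('side');W=pts(f)
for v in range(195,210): print(v,W[v,229:237:2].round(3).tolist())
"
```

```text
time: 15.55
tool_pos: [0.5007, 0.1323, 0.0059]
eef_rot: [3.141, -0.0, -1.846]
contact_force: [-0.1, 0.0, 1.1]
opening: 0.98
time: 16.05
tool_pos: [0.5011, 0.1324, 0.0046]
eef_rot: [3.141, 0.001, -1.846]
contact_force: [-4.1, -0.4, 16.1]
opening: 0.982
195 [[0.474, 0.071, 0.048], [0.48, 0.075, 0.042], [0.484, 0.072, 0.043], [0.488, 0.071, 0.042]]
196 [[0.476, 0.076, 0.04], [0.479, 0.073, 0.042], [0.485, 0.074, 0.038], [0.489, 0.072, 0.038]]
197 [[0.475, 0.076, 0.037], [0.48, 0.074, 0.037], [0.484, 0.074, 0.035], [0.489, 0.073, 0.034]]
198 [[0.474, 0.072, 0.038], [0.479, 0.075, 0.034], [0.485, 0.077, 0.03], [0.488, 0.072, 0.032]]
199 [[0.475, 0.075, 0.032], [0.479, 0.075, 0.03], [0.484, 0.073, 0.03], [0.487, 0.07, 0.031]]
200 [[0.475, 0.078, 0.027], [0.479, 0.075, 0.028], [0.483, 0.073, 0.027], [0.488, 0.074, 0.024]]
201 [[0.475, 0.078, 0.024], [0.479, 0.075, 0.024], [0.483, 0.074, 0.023], [0.488, 0.075, 0.02]]
202 [[0.474, 0.077, 0.021], [0.478, 0.074, 0.022], [0.483, 0.074, 0.02], [0.488, 0.073, 0.019]]
203 [[0.474, 0.078, 0.018], [0.478, 0.076, 0.018], [0.482, 0.071, 0.021], [0.488, 0.074, 0.015]]
204 [[0.475, 0.08, 0.012], [0.482, 0.088, 0.003], [0.487, 0.088, 0.0], [0.491, 0.085, 0.002]]
205 [[0.476, 0.084, 0.005], [0.479, 0.079, 0.008], [0.485, 0.081, 0.004], [0.49, 0.081, 0.002]]
206 [[0.476, 0.085, 0.001], [0.48, 0.081, 0.003], [0.484, 0.081, 0.001], [0.488, 0.076, 0.004]]
207 [[0.474, 0.08, 0.003], [0.478, 0.077, 0.004], [0.483, 0.078, 0.001], [0.487, 0.074, 0.002]]
208 [[0.473, 0.078, 0.002], [0.477, 0.076, 0.002], [0.482, 0.077, -0.001], [0.485, 0.071, 0.003]]
209 [[0.471, 0.074, 0.003], [0.475, 0.069, 0.006], [0.48, 0.07, 0.003], [0.484, 0.068, 0.003]]
```

```bash
python3 -m jog '[[0.09,-0.001,0,-0.006,0],[0.045,-0.001,0,-0.006,0],[0.045,-0.001,0,-0.006,0],[0.045,-0.001,0,-0.006,0],[0.045,-0.001,0,-0.006,0]]';python3 -m jog '[[0.045,0,0,0,0],[0.045,0,0,0,0],[0.045,0,0,0,0]]'; python3 -m jog '[[0.045,0,0,-0.04,0],[0.045,0,0,-0.08,0],[0.045,0,0,-0.13,0],[0.045,0,0,-0.13,0]]';python3 -c "
from h import *
go(.5553,-.3876,.13,-105.75)
f=robot.grab_frame('side');cv2.imwrite('pics/s10.png',cv2.resize(f['img'][60:220,130:330,::-1],None,fx=3,fy=3))"
```

```text
time: 16.73
tool_pos: [0.501, 0.1333, 0.0089]
eef_rot: [3.141, -0.0, -1.846]
contact_force: [0.6, -1.6, -0.6]
opening: 0.724
time: 17.1
tool_pos: [0.5012, 0.1333, 0.0092]
eef_rot: [3.142, -0.0, -1.846]
contact_force: [0.4, 0.5, -0.1]
opening: 0.724
time: 17.6
tool_pos: [0.5044, 0.1342, 0.1431]
eef_rot: [-3.135, 0.005, -1.846]
contact_force: [0.4, -0.2, -0.3]
opening: 0.727
t=17.60 pos [0.5044 0.1342 0.1431] yaw -105.8 open 0.067 F [ 0.4 -0.2 -0.3] j7 -2.02
shift [ 0.4883 -0.1908  0.0131] turn -0.000 (raw -0.000) rows~8.4
```

View pics/s10.png

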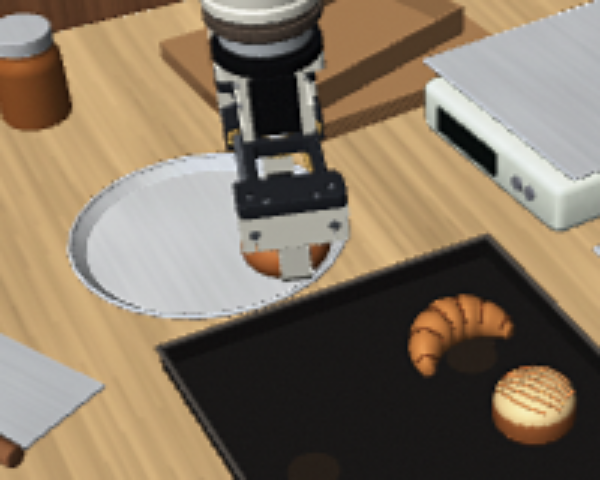

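```bash
python3 -m jog '[[0.045,0.487,-0.191,0.013,0],[0.045,0.487,-0.191,0.013,0],[0.045,0.487,-0.191,0.013,0],[0.045,0.487,-0.191,0.013,0],[0.045,0.487,-0.191,0.013,0]]';python3 -c "
from h import *
go(.5553,-.3876,.13,-105.75)"
```

```text
time: 18.27
tool_pos: [0.5308, -0.179, 0.1296]
eef_rot: [3.139, 0.0, -1.846]
contact_force: [0.7, 0.1, -0.8]
opening: 0.729
t=18.27 pos [ 0.5308 -0.179   0.1296] yaw -105.7 open 0.067 F [ 0.7  0.1 -0.8] j7 -1.36
shift [ 0.1942 -0.0802 -0.0004] turn 0.000 (raw 0.000) rows~3.4
```

```bash
python3 -m jog '[[0.045,0.194,-0.08,0,0],[0.045,0.194,-0.08,0,0],[0.045,0.194,-0.08,0,0],[0.045,0.194,-0.08,0,0],[0.045,0.194,-0.08,0,0]]';python3 -c "
from h import *
go(.5553,-.3876,.0105,-105.75)
f=robot.grab_frame('wrist');cv2.imwrite('pics/w11.png',f['img'][:,:,::-1])"
```

```text
time: 18.9
tool_pos: [0.5539, -0.3883, 0.129]
eef_rot: [3.138, -0.001, -1.85]
contact_force: [-0.2, 1.0, -0.9]
opening: 0.726
t=18.90 pos [ 0.5539 -0.3883  0.129 ] yaw -106.0 open 0.067 F [-0.2  1.  -0.9] j7 -1.06
shift [-0.0011 -0.0011  0.1185] turn -0.005 (raw -0.005) rows~1.9
```

View pics/w11.png

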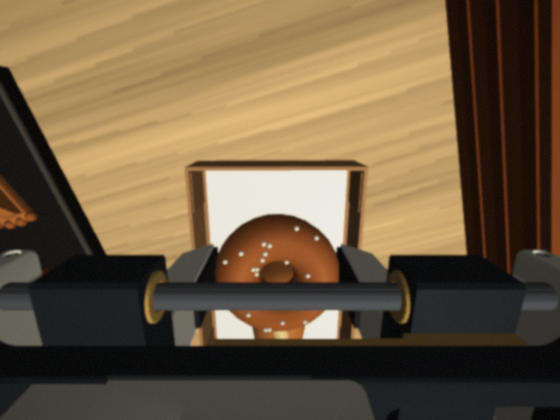

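```bash
python3 -m jog '[[0.045,0,0,0.05,0],[0.045,0,0,0.085,0],[0.045,0,0,0.105,0],[0.045,0,0,0.118,0],[0.045,0,0,0.118,0]]';python3 -m jog '[[0.078,0,0,0,0],[0.078,0,0,0,0],[0.078,0,0,0,0]]';python3 -m jog '[[0.078,0,0,-0.03,0],[0.078,0,0,-0.08,0],[0.09,0,0,-0.135,0],[0.09,0,0,-0.135,0]]'; python3 -c "
from h import *
go(.649,.017,.14,-90)"
```

```text
time: 19.58
tool_pos: [0.5563, -0.3853, 0.013]
eef_rot: [3.141, 0.0, -1.845]
contact_force: [0.1, 0.7, -0.6]
opening: 0.722
time: 19.95
tool_pos: [0.5568, -0.3864, 0.0144]
eef_rot: [-3.14, -0.0, -1.846]
contact_force: [0.1, -0.3, -0.1]
opening: 0.848
time: 20.45
tool_pos: [0.5594, -0.3889, 0.1549]
eef_rot: [-3.131, -0.003, -1.846]
contact_force: [0.4, 0.2, -1.2]
opening: 0.97
t=20.45 pos [ 0.5594 -0.3889  0.1549] yaw -105.8 open 0.089 F [ 0.4  0.2 -1.2] j7 -1.06
shift [-0.4149  0.0243  0.0149] turn -0.276 (raw -0.276) rows~6.7
```

```bash
python3 -m jog '[[0.09,-0.415,0.024,-0.005,-0.93],[0.09,-0.415,0.024,-0.005,-0.93],[0.09,-0.415,0.024,-0.005,-0.93],[0.09,-0.415,0.024,-0.005,-0.93],[0.09,-0.415,0.024,-0.005,-0.93]]'; python3 -c "
from h import *
go(.649,.017,.14,90)"
```

```text
time: 21.08
tool_pos: [0.6235, -0.0788, 0.1518]
eef_rot: [3.141, 0.0, -0.91]
contact_force: [0.2, 0.1, -0.1]
opening: 0.984
t=21.07 pos [ 0.6235 -0.0788  0.1518] yaw -52.1 open 0.090 F [ 0.2  0.1 -0.1] j7 -0.74
shift [-0.06   -0.0789  0.0118] turn -2.481 (raw -2.481) rows~13.3
```

```bash
python3 -m jog '[[0.09,-0.06,-0.079,0.012,-0.93],[0.09,-0.06,-0.079,0.012,-0.93],[0.09,-0.06,-0.079,0.012,-0.93],[0.09,-0.06,-0.079,0.012,-0.93],[0.09,-0.06,-0.079,0.012,-0.93]]';python3 -m jog '[[0.09,0,0,0,-0.93],[0.09,0,0,0,-0.93],[0.09,0,0,0,-0.93],[0.09,0,0,0,-0.93],[0.09,0,0,0,-0.93]]'; python3 -c "
from h import *
go(.649,.017,.14,90)"
```

```text
time: 21.7
tool_pos: [0.6492, 0.0149, 0.1393]
eef_rot: [-3.142, 0.001, 0.02]
contact_force: [-0.3, -0.2, -0.2]
opening: 0.978
time: 22.32
tool_pos: [0.6492, 0.0148, 0.1394]
eef_rot: [-3.141, 0.001, 0.95]
contact_force: [0.4, -0.1, -0.0]
opening: 0.978
t=22.32 pos [0.6492 0.0148 0.1394] yaw 54.4 open 0.090 F [ 0.4 -0.1 -0. ] j7 0.75
shift [ 0.0017 -0.0015 -0.0006] turn -0.621 (raw -0.621) rows~3.3
```

```bash
python3 -m jog '[[0.09,0.0015,-0.0015,0,-0.62],[0.09,0.0015,-0.0015,0,-0.62],[0.09,0.0015,-0.0015,0,-0.62],[0.09,0.0015,-0.0015,0,-0.62]]'; python3 -c "
from h import *
go(.649,.017,.017,90)
f=robot.grab_frame('wrist');cv2.imwrite('pics/w12.png',f['img'][:,:,::-1])
for P,k in blobs(f,.012): print(len(P),P.mean(0).round(3),np.percentile(P[:,2],98).round(3),cv2.minAreaRect((P[:,:2]*1000).astype(np.float32)))
f=robot.grab_frame('top')
for P,k in blobs(f,.012,y=(-.55,-.22)): print(len(P),P.mean(0).round(3),np.percentile(P[:,2],95).round(3),cv2.minAreaRect((P[:,:2]*1000).astype(np.float32)))
cv2.imwrite('pics/t12.png',rect(f,.02,.3,.7,-.55,-.0,s=1400))
# tray circle
g=cv2.cvtColor(rect(f,.012,.3,.72,.15,.55,s=1000),cv2.COLOR_BGR2GRAY)
cv2.imwrite('pics/tray12.png',g)
c=cv2.HoughCircles(cv2.medianBlur(g,5),cv2.HOUGH_GRADIENT,2,100,param1=100,param2=40,minRadius=115,maxRadius=135);
print([(.72-a[1]/1000,.55-a[0]/1000,a[2]) for a in c[0]] if c is not None else None)
"
```

```text
time: 22.82
tool_pos: [0.6489, 0.0167, 0.1394]
eef_rot: [-3.14, -0.0, 1.567]
contact_force: [0.5, -0.2, 1.2]
opening: 0.979
t=22.82 pos [0.6489 0.0167 0.1394] yaw 89.8 open 0.090 F [ 0.5 -0.2  1.2] j7 1.29
shift [3.000e-04 1.000e-04 1.224e-01] turn -0.004 (raw -0.004) rows~2.0
6310 [ 0.514 -0.127  0.021] 0.023 ((517.6023559570312, -134.20501708984375), (68.16832733154297, 81.69889831542969), 89.36003875732422)
4022 [0.635 0.13  0.03 ] 0.04 ((638.5361328125, 133.80526733398438), (95.03900146484375, 50.70072937011719), 8.767953872680664)
902 [ 0.654 -0.199  0.018] 0.024 ((647.1051025390625, -198.83572387695312), (104.70387268066406, 3.8010246753692627), 0.9861581921577454)
5032 [ 0.65  -0.123  0.023] 0.033 ((652.4197998046875, -120.55317687988281), (110.66960144042969, 59.01860427856445), 16.823747634887695)
3874 [0.646 0.017 0.038] 0.046 ((649.6455688476562, 16.80242919921875), (64.3487319946289, 63.46826171875), 69.22561645507812)
1185 [0.725 0.026 0.019] 0.025 ((725.3643798828125, 16.271873474121094), (5.6399149894714355, 161.8174285888672), 0.5037243366241455)
1525 [ 0.498 -0.379  0.034] 0.048 ((493.4366149902344, -369.60333251953125), (148.02655029296875, 222.3939208984375), 74.08194732666016)
601 [ 0.556 -0.383  0.027] 0.032 ((556.9158325195312, -384.0463562011719), (64.85841369628906, 65.21992492675781), 2.870473623275757)
970 [ 0.453 -0.355  0.04 ] 0.051 ((456.1167297363281, -359.6069030761719), (54.43901062011719, 110.89114379882812), 75.22476959228516)
[(np.float32(0.50900006), np.float32(0.367), np.float32(121.2))]
```

View pics/w12.png

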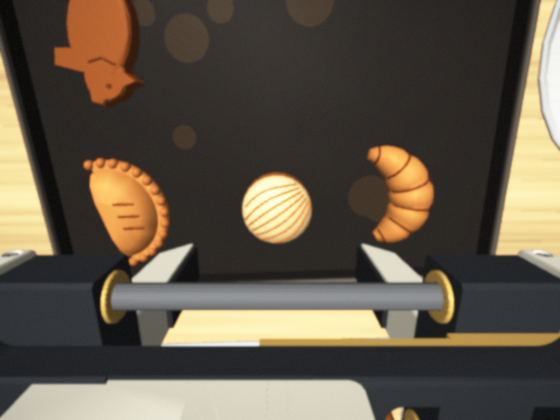

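View pics/t12.png

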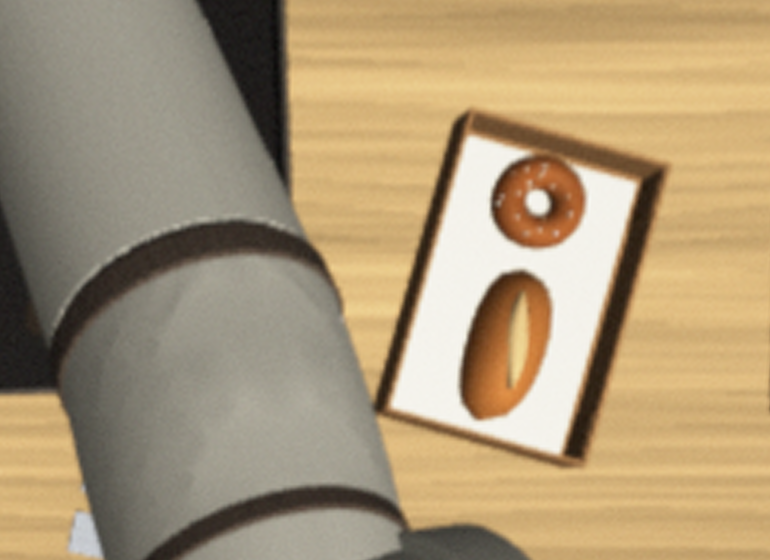

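View pics/tray12.png

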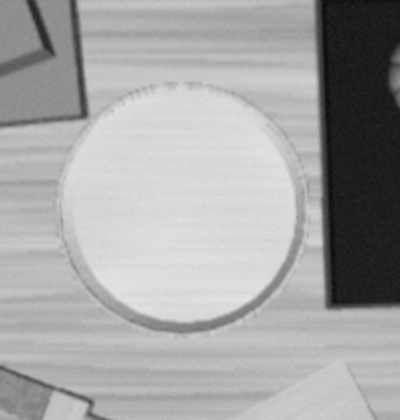

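```bash
python3 -m jog '[[0.09,0,0,0.05,0],[0.09,0,0,0.09,0],[0.09,0,0,0.118,0],[0.09,0,0,0.128,0],[0.09,0,0,0.128,0]]'; python3 -m jog '[[0.04,0,0,0,0],[0.04,0,0,0,0],[0.04,0,0,0,0],[0.04,0,0,0,0],[0.04,0,0,0,0]]';python3 -m jog '[[0.04,0,0,-0.04,0],[0.04,0,0,-0.08,0],[0.04,0,0,-0.12,0],[0.04,0,0,-0.12,0]]';python3 -c "
from h import *
go(.463,.402,.13,90)
f=robot.grab_frame('wrist');cv2.imwrite('pics/w13.png',f['img'][:,:,::-1])"
```

```text
time: 23.55
tool_pos: [0.6491, 0.017, 0.0118]
eef_rot: [-3.141, -0.0, 1.564]
contact_force: [0.4, -0.2, -0.2]
opening: 0.978
time: 24.18
tool_pos: [0.6501, 0.0169, 0.0132]
eef_rot: [3.14, 0.0, 1.564]
contact_force: [-0.6, 0.3, 5.3]
opening: 0.707
time: 24.68
tool_pos: [0.6522, 0.0173, 0.1361]
eef_rot: [3.135, -0.0, 1.564]
contact_force: [0.5, 0.3, 0.1]
opening: 0.703
t=24.68 pos [0.6522 0.0173 0.1361] yaw 89.6 open 0.064 F [0.5 0.3 0.1] j7 1.29
shift [ 0.3834 -0.1918  0.0061] turn -0.007 (raw -0.007) rows~6.9
```

View pics/w13.png

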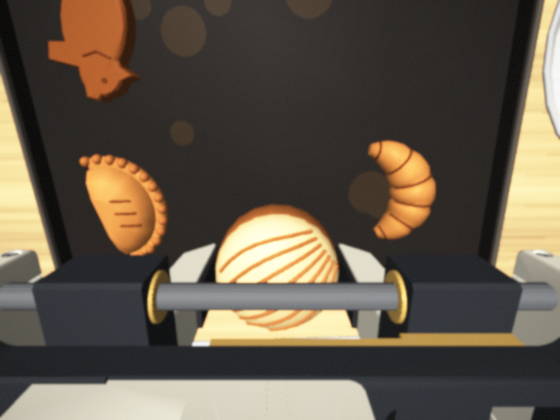

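```bash
python3 -m jog '[[0.04,0.383,-0.191,0.006,0],[0.04,0.383,-0.191,0.006,0],[0.04,0.383,-0.191,0.006,0],[0.04,0.383,-0.191,0.006,0],[0.04,0.383,-0.191,0.006,0]]';python3 -c "
from h import *
go(.463,.402,.13,90)"
```

```text
time: 25.35
tool_pos: [0.5097, 0.2982, 0.1259]
eef_rot: [-3.139, 0.001, 1.564]
contact_force: [1.1, 0.6, -0.3]
opening: 0.707
t=25.35 pos [0.5097 0.2982 0.1259] yaw 89.6 open 0.065 F [ 1.1  0.6 -0.3] j7 0.75
shift [ 0.1034 -0.0475 -0.0041] turn -0.007 (raw -0.007) rows~1.8
```

```bash
python3 -m jog '[[0.04,0.1034,-0.0475,-0.004,0],[0.04,0.1034,-0.0475,-0.004,0],[0.04,0.1034,-0.0475,-0.004,0],[0.04,0.1034,-0.0475,-0.004,0]]';python3 -c "
from h import *
go(.463,.402,.013,90)"
```

```text
time: 25.85
tool_pos: [0.4645, 0.3999, 0.13]
eef_rot: [-3.14, 0.003, 1.565]
contact_force: [0.6, -0.5, -0.0]
opening: 0.703
t=25.85 pos [0.4645 0.3999 0.13  ] yaw 89.6 open 0.065 F [ 0.6 -0.5 -0. ] j7 0.56
shift [ 0.0021 -0.0015  0.117 ] turn -0.006 (raw -0.006) rows~1.9
```

```bash
python3 -m jog '[[0.04,0.001,-0.001,0.05,0],[0.04,0.001,-0.001,0.085,0],[0.04,0.001,-0.001,0.105,0],[0.04,0.001,-0.001,0.116,0],[0.04,0.001,-0.001,0.116,0]]';python3 -m jog '[[0.074,0,0,0,0],[0.074,0,0,0,0],[0.074,0,0,0,0]]';python3 -m jog '[[0.074,0,0,-0.03,0],[0.074,0,0,-0.08,0],[0.09,0,0,-0.125,0],[0.09,0,0,-0.125,0]]'; python3 -c "
from h import *
go(.638,.135,.135,98)"
```

```text
time: 26.48
tool_pos: [0.4644, 0.4017, 0.0156]
eef_rot: [-3.141, 0.0, 1.563]
contact_force: [-0.1, -0.4, 0.4]
opening: 0.703
time: 26.85
tool_pos: [0.4645, 0.4027, 0.0167]
eef_rot: [3.14, -0.001, 1.564]
contact_force: [-1.0, -0.6, -0.5]
opening: 0.81
time: 27.35
tool_pos: [0.4664, 0.4047, 0.1457]
eef_rot: [3.135, -0.006, 1.564]
contact_force: [0.7, 0.8, -0.7]
opening: 0.964
t=27.35 pos [0.4664 0.4047 0.1457] yaw 89.6 open 0.089 F [ 0.7  0.8 -0.7] j7 0.57
shift [-0.2686  0.1734  0.0107] turn -0.146 (raw -0.146) rows~5.1
```

```bash
python3 -m jog '[[0.075,-0.262,0.173,0.01,-0.154],[0.075,-0.262,0.173,0.01,-0.154],[0.075,-0.262,0.173,0.01,-0.154],[0.075,-0.262,0.173,0.01,-0.154],[0.075,-0.262,0.173,0.01,-0.154]]'; python3 -m jog '[[0.075,-0.262,0.173,0,0]]' >/dev/null & sleep 0; wait; python3 -c "
from h import *
go(.6375,.1415,.135,98.5)"
```

```text
time: 27.98
tool_pos: [0.6347, 0.1384, 0.1298]
eef_rot: [-3.14, 0.0, 1.718]
contact_force: [0.1, -0.2, 0.3]
opening: 0.817
t=28.10 pos [0.676  0.0913 0.1296] yaw 98.4 open 0.075 F [ 0.6 -0.2  0.3] j7 1.31
shift [ 0.0553 -0.0308 -0.0054] turn -0.002 (raw -0.002) rows~1.0
```

That second jog call was a slip on my part: it moved the arm about 60 mm through free air and touched nothing. I'll correct it now.

```bash
python3 -m jog '[[0.075,0.0553,-0.0308,-0.005,0],[0.075,0.0553,-0.0308,-0.005,0],[0.075,0.0553,-0.0308,-0.005,0],[0.075,0.0553,-0.0308,-0.005,0]]'; python3 -c "
from h import *
go(.6375,.1415,.013,98.5)
f=robot.grab_frame('wrist');cv2.imwrite('pics/w14.png',f['img'][:,:,::-1])
for P,k in blobs(f,.012,y=(.05,.2)): print(len(P),P.mean(0).round(3),np.percentile(P[:,2],98).round(3),cv2.minAreaRect((P[:,:2]*1000).astype(np.float32)))
for y in(.0,):
  pass
a=np.radians(8.5)
for P,k in blobs(f,.012,x=(.57,.71),y=(.05,.2)):
  q=(P[:,:2]-[.6375,.1415])@np.array([[np.cos(a),-np.sin(a)],[np.sin(a),np.cos(a)]])
  print('local x',q[:,0].min(),q[:,0].max(),'y',q[:,1].min(),q[:,1].max()); m=abs(q[:,0])<.008;print('mid y',np.percentile(q[m,1],[1,99]))
"
```

```text
time: 28.6
tool_pos: [0.6377, 0.1431, 0.1354]
eef_rot: [-3.141, 0.001, 1.717]
contact_force: [0.2, -0.0, 1.5]
opening: 0.819
t=28.60 pos [0.6377 0.1431 0.1354] yaw 98.4 open 0.075 F [ 0.2 -0.   1.5] j7 1.22
shift [-0.0016 -0.0004  0.1224] turn -0.002 (raw -0.002) rows~2.0
3646 [0.633 0.135 0.031] 0.04 ((638.2852172851562, 134.60330200195312), (94.64865112304688, 51.55705642700195), 8.598777770996094)
170 [0.722 0.108 0.016] 0.021 ((721.7767944335938, 115.77992248535156), (2.3861756324768066, 55.16765594482422), 2.9601309299468994)
local x -0.04753745866308707 0.04711057632107924 y -0.03277980607195821 0.018854458727649195
mid y [-0.01817749  0.01855007]
```

View pics/w14.png

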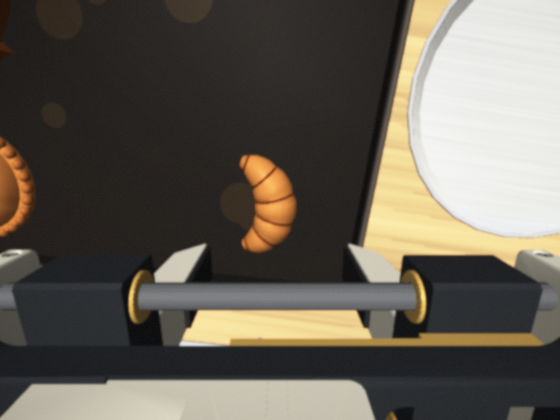

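The pose estimate is confirmed: the mid section spans ±18 mm about P. I'll descend and grasp.

```bash
python3 -m jog '[[0.075,-0.001,0,0.05,0],[0.075,-0.001,0,0.09,0],[0.075,-0.001,0,0.113,0],[0.075,-0.001,0,0.122,0],[0.075,-0.001,0,0.122,0]]'; python3 -m jog '[[0.02,0,0,0,0],[0.02,0,0,0,0],[0.02,0,0,0,0],[0.02,0,0,0,0],[0.02,0,0,0,0]]';python3 -m jog '[[0.02,0,0,0,0],[0.02,0,0,-0.04,0],[0.02,0,0,-0.08,0],[0.02,0,0,-0.12,0],[0.02,0,0,-0.12,0]]';python3 -c "
from h import *
go(.554,.410,.13,90)
f=robot.grab_frame('wrist');cv2.imwrite('pics/w15.png',f['img'][:,:,::-1])"
```

```text
time: 29.28
tool_pos: [0.6381, 0.1432, 0.0141]
eef_rot: [3.141, -0.0, 1.718]
contact_force: [0.5, 0.6, -0.1]
opening: 0.819
time: 29.9
tool_pos: [0.638, 0.143, 0.0143]
eef_rot: [3.141, 0.0, 1.718]
contact_force: [-0.6, -0.9, 2.9]
opening: 0.419
time: 30.52
tool_pos: [0.6403, 0.1441, 0.1377]
eef_rot: [3.135, -0.001, 1.718]
contact_force: [0.1, 0.8, -0.4]
opening: 0.415
t=30.52 pos [0.6403 0.1441 0.1377] yaw 98.4 open 0.038 F [ 0.1  0.8 -0.4] j7 1.22
shift [ 0.2757 -0.0463  0.0077] turn 0.147 (raw 0.147) rows~4.5
```

View pics/w15.png

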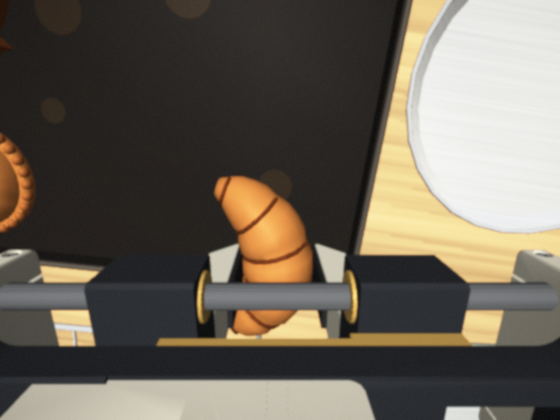

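```bash
python3 -c "
from h import *
f=robot.grab_frame('top')
for P,k in blobs(f,.014,x=(.38,.64),y=(.245,.49)): print(len(P),P.mean(0).round(3),np.percentile(P[:,2],95).round(3),cv2.minAreaRect((P[:,:2]*1000).astype(np.float32)))
cv2.imwrite('pics/t16.png',rect(f,.012,.3,.7,.05,.55,s=1400))"
python3 -m jog '[[0.02,0.275,-0.046,0.005,0.147],[0.02,0.275,-0.046,0.005,0.147],[0.02,0.275,-0.046,0.005,0.147],[0.02,0.275,-0.046,0.005,0.147],[0.02,0.275,-0.046,0.005,0.147]]'; python3 -c "
from h import *
go(.554,.410,.13,90)"
```

```text
168 [0.621 0.478 0.021] 0.024 ((621.2022705078125, 477.5364990234375), (37.53444290161133, 23.827072143554688), 1.0804481506347656)
676 [0.465 0.396 0.037] 0.046 ((466.0611267089844, 400.0500793457031), (63.798004150390625, 62.982261657714844), 31.544984817504883)
time: 31.25
tool_pos: [0.5473, 0.413, 0.1267]
eef_rot: [-3.137, -0.001, 1.577]
contact_force: [0.6, -0.6, -0.5]
opening: 0.416
t=31.25 pos [0.5473 0.413  0.1267] yaw 90.4 open 0.038 F [ 0.6 -0.6 -0.5] j7 0.66
shift [-0.003   0.0067 -0.0033] turn 0.006 (raw 0.006) rows~0.1
```

View pics/t16.png

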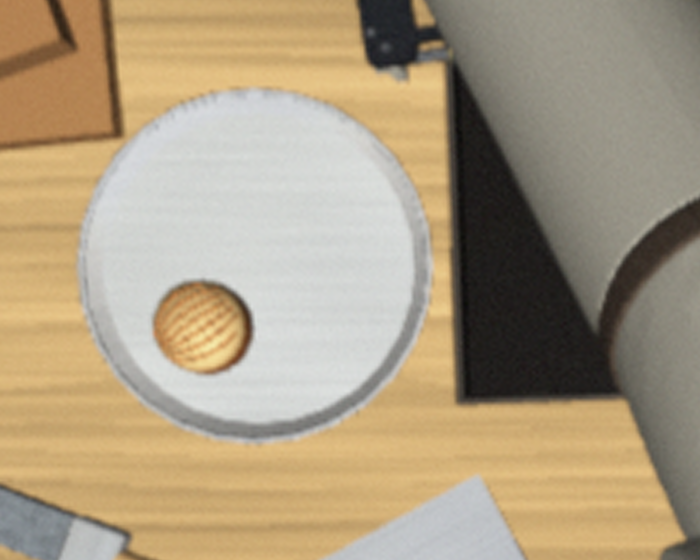

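```bash
python3 -m jog '[[0.02,-0.003,0.0095,0,0],[0.02,-0.003,0.0095,0.05,0],[0.02,-0.003,0.0095,0.09,0],[0.02,-0.003,0.0095,0.11,0],[0.02,-0.003,0.0095,0.11,0]]'; python3 -c "
from h import *
go(.557,.410,.016,90)
f=robot.grab_frame('wrist');cv2.imwrite('pics/w17.png',f['img'][:,:,::-1])"
```

```text
time: 31.88
tool_pos: [0.5613, 0.4036, 0.0171]
eef_rot: [-3.139, 0.002, 1.57]
contact_force: [0.4, -0.8, -0.1]
opening: 0.416
t=31.88 pos [0.5613 0.4036 0.0171] yaw 89.9 open 0.038 F [ 0.4 -0.8 -0.1] j7 0.63
shift [ 0.0064 -0.0043  0.0011] turn -0.001 (raw -0.001) rows~0.1
```

View pics/w17.png

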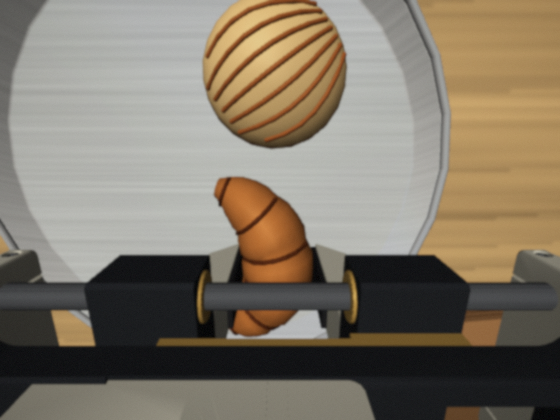

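```bash
python3 -m jog '[[0.02,0,0,0.001,0],[0.052,0,0,0.001,0],[0.052,0,0,0.001,0],[0.052,0,0,0.001,0]]';python3 -m jog '[[0.052,0,0,-0.03,0],[0.052,0,0,-0.08,0],[0.09,0,0,-0.125,0],[0.09,0,0,-0.125,0]]'; python3 -c "
from h import *
go(.507,-.125,.135,95)"
```

```text
time: 32.42
tool_pos: [0.5616, 0.4056, 0.0184]
eef_rot: [3.141, -0.0, 1.571]
contact_force: [-0.8, -0.4, -0.2]
opening: 0.564
time: 32.92
tool_pos: [0.5638, 0.4077, 0.1483]
eef_rot: [3.134, -0.005, 1.571]
contact_force: [0.8, -0.8, -0.4]
opening: 0.737
t=32.92 pos [0.5638 0.4077 0.1483] yaw 90.0 open 0.068 F [ 0.8 -0.8 -0.4] j7 0.68
shift [-0.5327 -0.0569  0.0133] turn -0.087 (raw -0.087) rows~8.6
```

```bash
python3 -m jog '[[0.09,-0.533,-0.057,-0.03,0],[0.09,-0.533,-0.057,-0.03,0],[0.09,-0.533,-0.057,-0.03,0],[0.09,-0.533,-0.057,-0.03,0],[0.09,-0.533,-0.057,-0.03,0]]'; python3 -c "
from h import *
go(.51,-.125,.18,90)
f=robot.grab_frame('top')
for P,k in blobs(f,.014,x=(.38,.64),y=(.245,.49)): print(len(P),P.mean(0).round(3),np.percentile(P[:,2],95).round(3),cv2.minAreaRect((P[:,:2]*1000).astype(np.float32)))
cv2.imwrite('pics/t18.png',rect(f,.012,.3,.7,.05,.55,s=1400))"
```

```text
time: 33.55
tool_pos: [0.5274, 0.0928, 0.1597]
eef_rot: [-3.141, 0.0, 1.571]
contact_force: [1.5, 0.2, 0.1]
opening: 0.983
t=33.55 pos [0.5274 0.0928 0.1597] yaw 90.0 open 0.090 F [1.5 0.2 0.1] j7 1.16
shift [-0.2178 -0.0174 -0.0203] turn 0.000 (raw 0.000) rows~3.5
172 [0.621 0.478 0.021] 0.025 ((620.7388916015625, 477.1012268066406), (38.40625, 25.39427375793457), 0.21058201789855957)
623 [0.561 0.396 0.029] 0.039 ((561.9724731445312, 397.6571960449219), (93.39865112304688, 48.29986572265625), 1.993200421333313)
680 [0.465 0.396 0.037] 0.046 ((466.3334045410156, 400.2540283203125), (63.83576202392578, 63.39918518066406), 29.43850326538086)
```

View pics/t18.png

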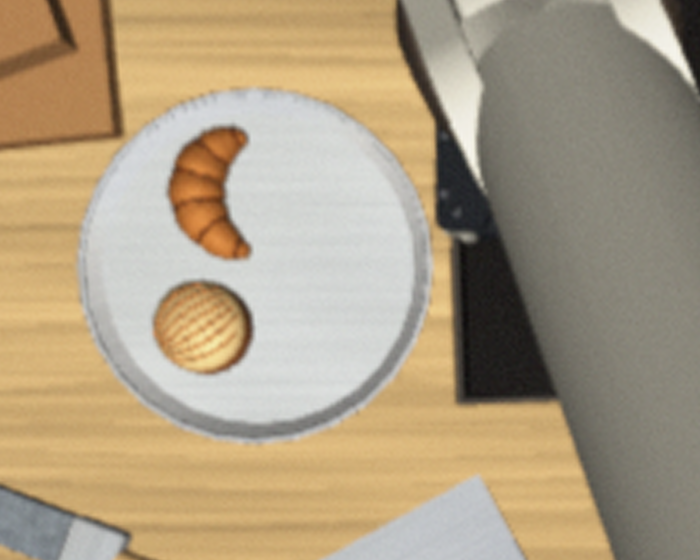

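```bash
python3 -m jog '[[0.09,-0.218,-0.0174,-0.02,0],[0.09,-0.218,-0.0174,-0.02,0],[0.09,-0.218,-0.0174,-0.02,0],[0.09,-0.218,-0.0174,-0.02,0],[0.09,-0.218,-0.0174,-0.02,0]]'; python3 -c "
from h import *
go(.51,-.125,.18,90)
f=robot.grab_frame('wrist')
for P,k in blobs(f,.012,x=(.43,.6),y=(-.19,-.05)):
    print(len(P),P.mean(0).round(4),P[:,:2].min(0).round(3),P[:,:2].max(0).round(3),cv2.minAreaRect((P[:,:2]*1000).astype(np.float32)))
cv2.imwrite('pics/w19.png',f['img'][:,:,::-1])
cv2.imwrite('pics/w19r.png',rect(f,.021,.42,.62,-.22,-.04,s=3500))
f=robot.grab_frame('top')
cv2.imwrite('pics/t19r.png',rect(f,.021,.42,.62,-.22,-.04,s=3500))"
```

```text
time: 34.22
tool_pos: [0.51, -0.1266, 0.1798]
eef_rot: [-3.141, 0.001, 1.565]
contact_force: [-0.5, 0.0, -0.1]
opening: 0.981
t=34.23 pos [ 0.51   -0.1266  0.1798] yaw 89.7 open 0.090 F [-0.5  0.  -0.1] j7 1.62
shift [ 0.0016 -0.     -0.0002] turn -0.006 (raw -0.006) rows~0.0
3998 [ 0.5017 -0.1292  0.0215] [ 0.448 -0.168] [ 0.558 -0.1  ] ((503.2042236328125, -133.92515563964844), (66.98555755615234, 110.55174255371094), 89.59164428710938)
```

View pics/w19.png

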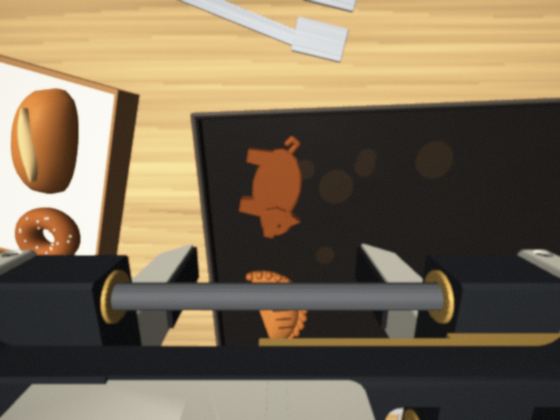

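View pics/w19r.png

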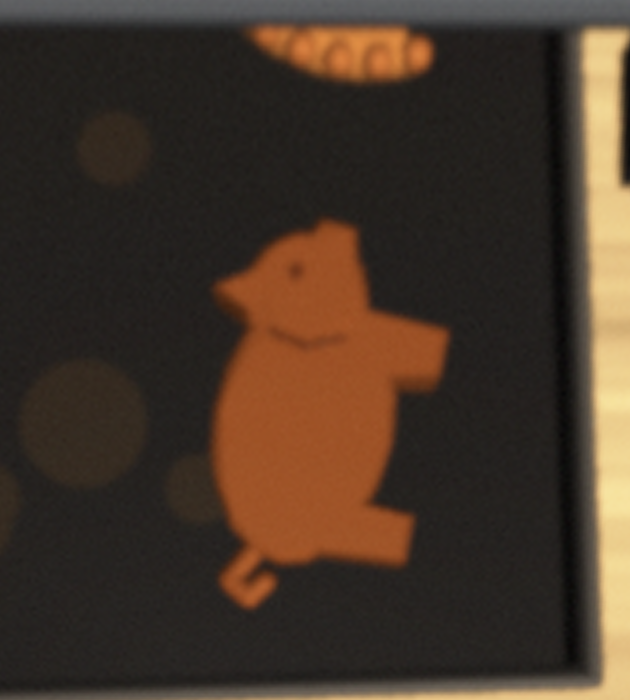

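```bash
python3 -c "
from h import *
go(.4975,-.126,.13,80)"; python3 -m jog '[[0.075,0.0005,0.0125,0.05,0.169],[0.075,0.0005,0.0125,0.05,0.169],[0.075,0.0005,0.0125,0.05,0.169],[0.075,0.0005,0.0125,0.05,0.169]]'; python3 -c "
from h import *
go(.4975,-.126,.008,80)
f=robot.grab_frame('wrist');cv2.imwrite('pics/w20.png',f['img'][:,:,::-1])"
```

```text
t=34.33 pos [ 0.5106 -0.1223  0.1797] yaw 90.0 open 0.090 F [1.5 0.2 0.2] j7 1.62
shift [-0.0037 -0.0131  0.0497] turn 0.174 (raw 0.174) rows~0.9
time: 34.83
tool_pos: [0.5243, -0.1219, 0.1318]
eef_rot: [3.139, 0.0, 1.405]
contact_force: [-0.5, -0.2, -0.0]
opening: 0.818
t=34.83 pos [ 0.5243 -0.1219  0.1318] yaw 80.5 open 0.075 F [-0.5 -0.2 -0. ] j7 1.42
shift [-0.0084 -0.0258  0.1238] turn 0.008 (raw 0.008) rows~2.0
```

View pics/w20.png

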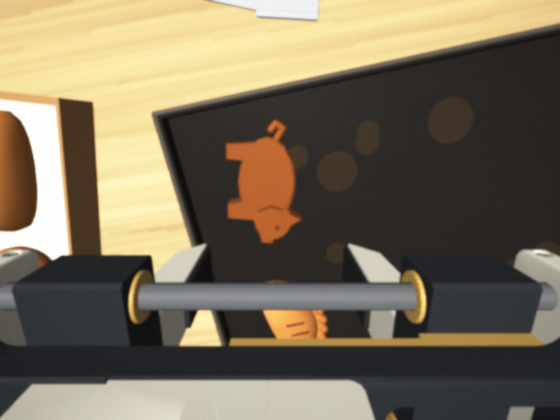

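```bash
python3 -m jog '[[0.075,-0.0075,-0.0258,0.06,0.008],[0.075,-0.0075,-0.0258,0.06,0.008],[0.075,-0.0075,-0.0258,0.06,0.008],[0.075,-0.0075,-0.0258,0.06,0.008]]'; python3 -c "
from h import *
go(.4975,-.126,.008,80)
f=robot.grab_frame('wrist');cv2.imwrite('pics/w21.png',f['img'][:,:,::-1])
cv2.imwrite('pics/w21r.png',rect(f,.021,.42,.62,-.22,-.04,s=3500))"
```

```text
time: 35.38
tool_pos: [0.4991, -0.1257, 0.0722]
eef_rot: [3.138, 0.0, 1.394]
contact_force: [0.1, 0.3, 0.1]
opening: 0.817
t=35.38 pos [ 0.4991 -0.1257  0.0722] yaw 79.9 open 0.075 F [0.1 0.3 0.1] j7 1.39
shift [-0.0006 -0.0015  0.0642] turn -0.002 (raw -0.002) rows~1.0
```

View pics/w21.png

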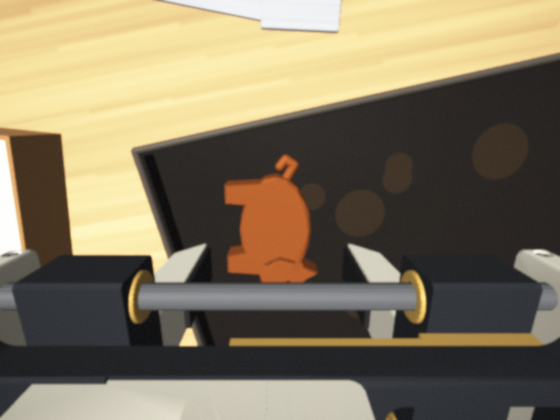

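View pics/w21r.png

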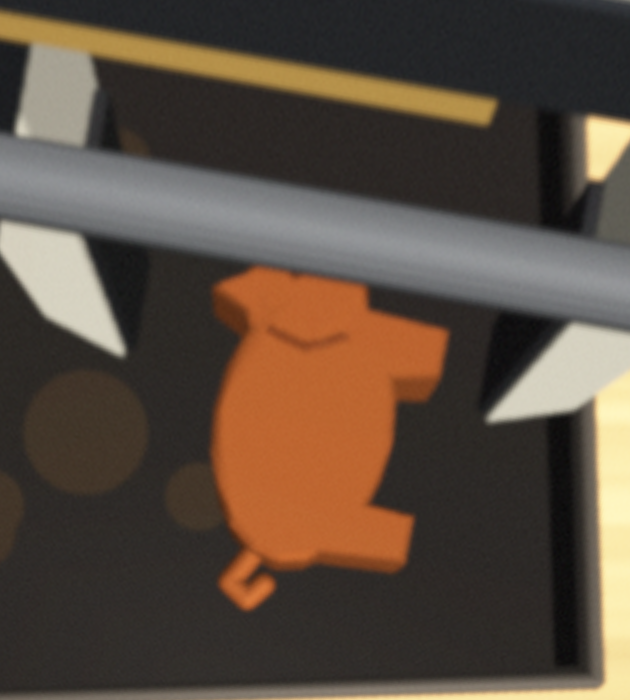

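```bash
python3 -m jog '[[0.075,-0.0005,-0.001,0.03,0],[0.075,-0.0005,-0.001,0.05,0],[0.075,-0.0005,-0.001,0.06,0],[0.075,-0.0005,-0.001,0.064,0],[0.075,-0.0005,-0.001,0.064,0]]'; python3 -c "
from h import *
go(.4975,-.126,.008,80)
f=robot.grab_frame('side');cv2.imwrite('pics/s22.png',cv2.resize(f['img'][180:330,200:380,::-1],None,fx=4,fy=4))
f=robot.grab_frame('wrist');cv2.imwrite('pics/w22.png',f['img'][:,:,::-1])"
```

```text
time: 36.05
tool_pos: [0.4962, -0.1258, 0.0068]
eef_rot: [3.141, -0.0, 1.394]
contact_force: [-0.3, 0.1, 0.5]
opening: 0.815
t=36.05 pos [ 0.4962 -0.1258  0.0068] yaw 79.9 open 0.075 F [-0.3  0.1  0.5] j7 1.34
shift [ 0.      0.0013 -0.0012] turn -0.002 (raw -0.002) rows~0.0
```

View pics/s22.png

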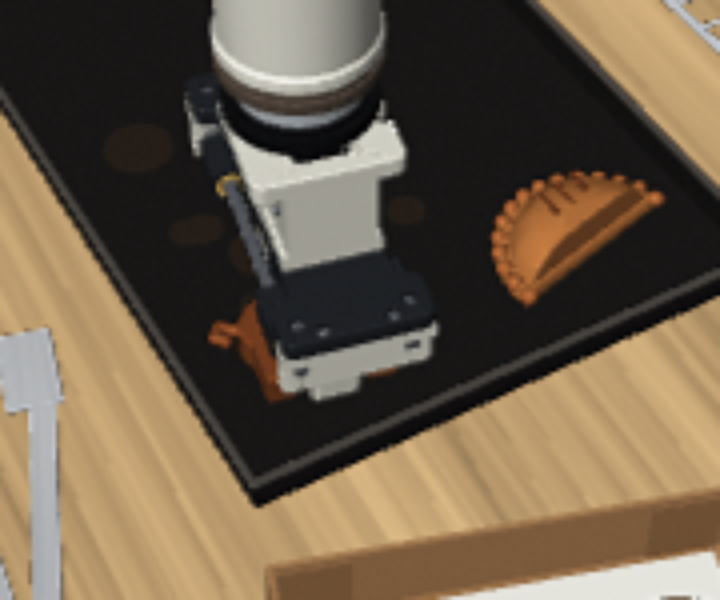

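View pics/w22.png

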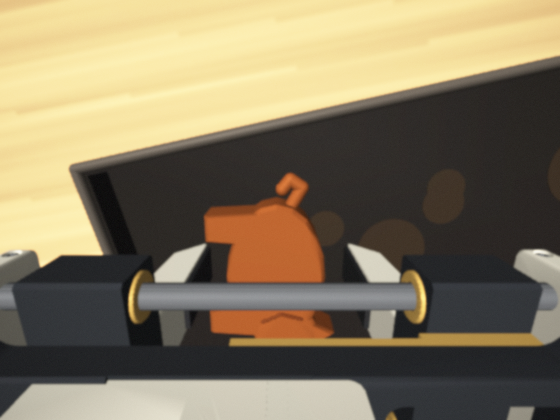

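```bash
python3 -m jog '[[0.035,0,0.0005,-0.001,0],[0.035,0,0.0005,-0.001,0],[0.035,0,0.0005,-0.001,0],[0.035,0,0.0005,-0.001,0],[0.035,0,0.0005,-0.001,0]]'; python3 -m jog '[[0.035,0,0,0,0],[0.035,0,0,-0.02,0],[0.035,0,0,-0.05,0],[0.035,0,0,-0.1,0],[0.035,0,0,-0.1,0]]'; python3 -c "
from h import *
go(.511,.313,.11,90)
f=robot.grab_frame('wrist');cv2.imwrite('pics/w23.png',f['img'][:,:,::-1])"
```

```text
time: 36.78
tool_pos: [0.4963, -0.1259, 0.0075]
eef_rot: [3.141, 0.0, 1.394]
contact_force: [-0.3, 0.4, 3.8]
opening: 0.552
time: 37.4
tool_pos: [0.499, -0.1264, 0.1105]
eef_rot: [3.135, 0.001, 1.394]
contact_force: [-0.2, -0.3, -1.0]
opening: 0.552
t=37.40 pos [ 0.499  -0.1264  0.1105] yaw 79.9 open 0.051 F [-0.2 -0.3 -1. ] j7 1.42
shift [ 0.4347 -0.0655  0.0005] turn -0.177 (raw -0.177) rows~7.0
```

View pics/w23.png

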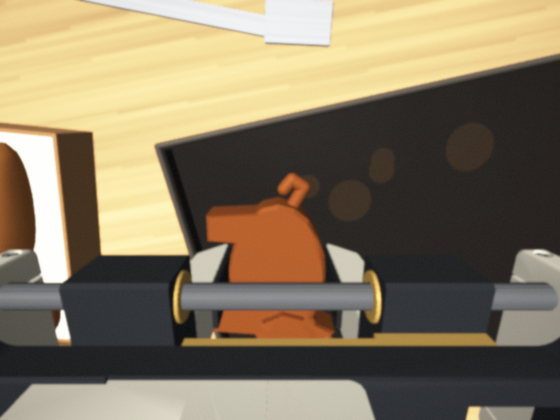

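```bash
python3 -m jog '[[0.035,0.4345,-0.0655,-0.01,-0.177],[0.035,0.4345,-0.0655,-0.01,-0.177],[0.035,0.4345,-0.0655,-0.01,-0.177],[0.035,0.4345,-0.0655,-0.01,-0.177],[0.035,0.4345,-0.0655,-0.01,-0.177]]'; python3 -c "
from h import *
go(.511,.313,.11,90)"
```

```text
time: 38.08
tool_pos: [0.5033, 0.1877, 0.1127]
eef_rot: [-3.139, 0.001, 1.571]
contact_force: [1.1, 0.1, 0.0]
opening: 0.554
t=38.08 pos [0.5033 0.1877 0.1127] yaw 90.0 open 0.051 F [1.1 0.1 0. ] j7 0.93
shift [0.1253 0.0077 0.0027] turn -0.000 (raw -0.000) rows~2.0
```

```bash
python3 -m jog '[[0.035,0.125,0.0077,0,0],[0.035,0.125,0.0077,0,0],[0.035,0.125,0.0077,0,0],[0.035,0.125,0.0077,0,0]]'; python3 -c "
from h import *
go(.511,.313,.0095,90)
f=robot.grab_frame('wrist');cv2.imwrite('pics/w24.png',f['img'][:,:,::-1])"
```

```text
time: 38.58
tool_pos: [0.511, 0.3106, 0.1123]
eef_rot: [-3.139, 0.002, 1.572]
contact_force: [-1.6, -0.1, -0.9]
opening: 0.553
t=38.58 pos [0.511  0.3106 0.1123] yaw 90.1 open 0.051 F [-1.6 -0.1 -0.9] j7 0.73
shift [0.0024 0.     0.1028] turn 0.001 (raw 0.001) rows~1.6
```

View pics/w24.png

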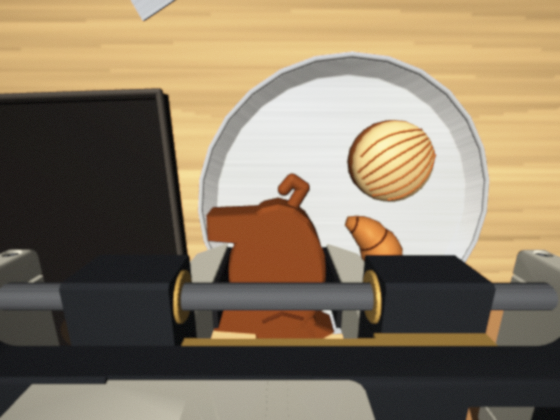

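```bash
python3 -m jog '[[0.035,0.001,0,0.04,0],[0.035,0.001,0,0.065,0],[0.035,0.001,0,0.08,0],[0.035,0.001,0,0.08,0]]'; python3 -c "
from h import *
go(.511,.313,.0095,90)
f=robot.grab_frame('wrist');cv2.imwrite('pics/w25.png',f['img'][:,:,::-1])
f=robot.grab_frame('side');cv2.imwrite('pics/s25.png',cv2.resize(f['img'][80:230,120:300,::-1],None,fx=4,fy=4))"
```

```text
time: 39.12
tool_pos: [0.5119, 0.3105, 0.0333]
eef_rot: [-3.14, 0.002, 1.569]
contact_force: [-0.8, -0.3, -0.3]
opening: 0.553
t=39.12 pos [0.5119 0.3105 0.0333] yaw 89.9 open 0.051 F [-0.8 -0.3 -0.3] j7 0.68
shift [ 0.0025 -0.0009  0.0238] turn -0.001 (raw -0.001) rows~0.4
```

View pics/w25.png

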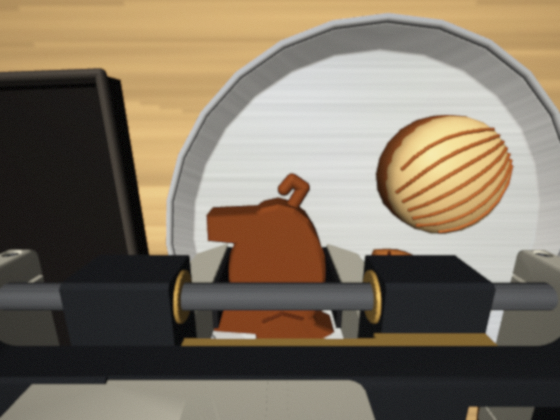

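View pics/s25.png

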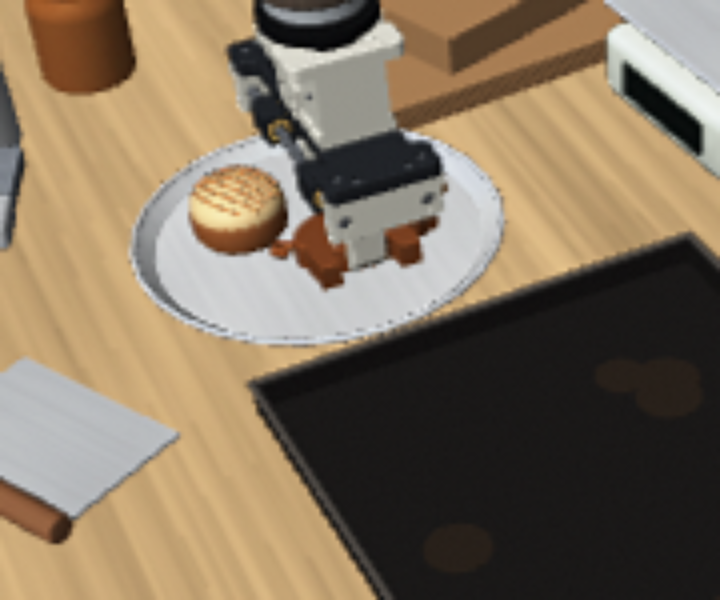

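```bash
python3 -m jog '[[0.035,0.002,0,0.01,0],[0.035,0.002,0,0.018,0],[0.035,0.002,0,0.0235,0],[0.035,0.002,0,0.0235,0]]';python3 -m jog '[[0.06,0,0,0,0],[0.06,0,0,0,0],[0.06,0,0,0,0]]';python3 -m jog '[[0.06,0,0,-0.02,0],[0.06,0,0,-0.06,0],[0.06,0,0,-0.12,0],[0.09,0,0,-0.16,0],[0.09,0,0,-0.16,0]]'; python3 -c "
from h import *
go(.30,.10,.25,60)"
```

```text
time: 39.72
tool_pos: [0.5118, 0.3142, 0.0102]
eef_rot: [-3.14, 0.001, 1.571]
contact_force: [-0.4, -0.1, -0.9]
opening: 0.552
time: 40.1
tool_pos: [0.5125, 0.3146, 0.0113]
eef_rot: [3.141, -0.0, 1.571]
contact_force: [0.5, -0.6, 0.0]
opening: 0.652
time: 40.72
tool_pos: [0.5148, 0.3164, 0.1767]
eef_rot: [3.133, -0.004, 1.571]
contact_force: [0.1, -0.0, -0.2]
opening: 0.826
t=40.73 pos [0.5148 0.3164 0.1767] yaw 90.0 open 0.076 F [ 0.1 -0.  -0.2] j7 0.76
shift [-0.2164 -0.2149 -0.0733] turn 0.524 (raw 0.524) rows~5.0
```

Everything has been placed. I'll move clear and check from all the cameras.

```bash
python3 -m jog '[[0.09,-0.28,0.02,-0.02,0],[0.09,-0.28,0.02,-0.02,0],[0.09,-0.28,0.02,-0.02,0],[0.09,-0.28,0.02,-0.02,0],[0.09,-0.28,0.02,-0.02,0]]'; python3 -c "
from h import *
f=robot.grab_frame('top')
cv2.imwrite('pics/t26.png',rect(f,.012,.3,.7,.05,.55,s=1400))
for nm,yr in(('tray',(.245,.49)),('sheet',(-.19,.2)),('carton',(-.55,-.22))):
  for P,k in blobs(f,.014,x=(.38,.72),y=yr): print(nm,len(P),P.mean(0).round(3),np.percentile(P[:,2],95).round(3),cv2.minAreaRect((P[:,:2]*1000).astype(np.float32)))
f=robot.grab_frame('side');cv2.imwrite('pics/s26.png',cv2.resize(f['img'][80:,100:,::-1],None,fx=1.7,fy=1.7))"
```

```text
time: 41.35
tool_pos: [0.5319, 0.0297, 0.191]
eef_rot: [-3.141, 0.002, 1.566]
contact_force: [-0.1, 0.6, 0.5]
opening: 0.984
tray 424 [0.655 0.479 0.021] 0.024 ((661.0223999023438, 479.3222351074219), (117.40218353271484, 25.283361434936523), 2.577711582183838)
tray 624 [0.56  0.396 0.03 ] 0.039 ((562.47119140625, 398.43048095703125), (94.08384704589844, 48.459957122802734), 1.4757800102233887)
tray 863 [0.521 0.311 0.021] 0.025 ((521.2703857421875, 306.0499572753906), (107.4249496459961, 66.85072326660156), 9.899023056030273)
tray 677 [0.465 0.396 0.037] 0.046 ((466.244873046875, 400.10528564453125), (63.65025329589844, 64.29395294189453), 28.574657440185547)
sheet 567 [ 0.654 -0.126  0.026] 0.034 ((656.45361328125, -122.02857971191406), (105.57027435302734, 48.194419860839844), 13.229878425598145)
sheet 68 [ 0.427 -0.163  0.023] 0.027 ((427.1598205566406, -163.02806091308594), (6.615603923797607, 53.69449234008789), 3.052737236022949)
sheet 168 [0.417 0.135 0.023] 0.027 ((417.40869140625, 134.03860473632812), (6.96950626373291, 130.89413452148438), 2.0243802070617676)
carton 1369 [ 0.506 -0.378  0.035] 0.048 ((492.8302001953125, -370.12774658203125), (148.88290405273438, 221.3248748779297), 74.19364166259766)
carton 600 [ 0.556 -0.383  0.027] 0.032 ((556.9218139648438, -384.4892272949219), (66.26461029052734, 65.5519790649414), 87.92150115966797)
carton 966 [ 0.453 -0.355  0.04 ] 0.052 ((455.19671630859375, -359.877685546875), (53.74456787109375, 111.23644256591797), 71.5387191772461)
```

View pics/t26.png

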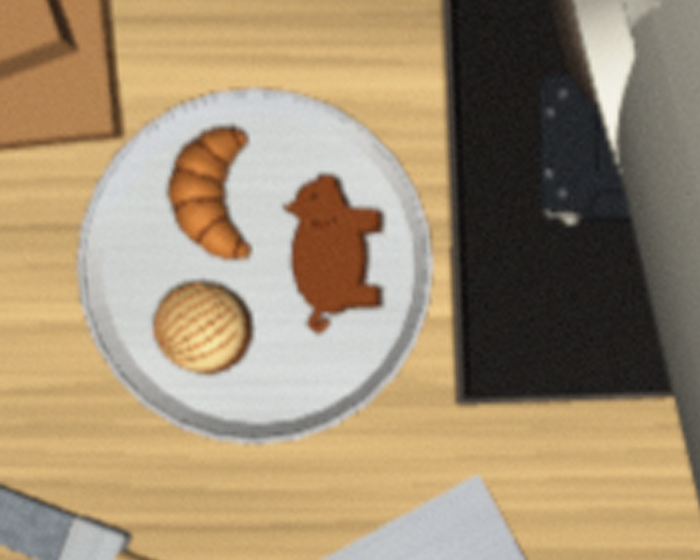

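View pics/s26.png

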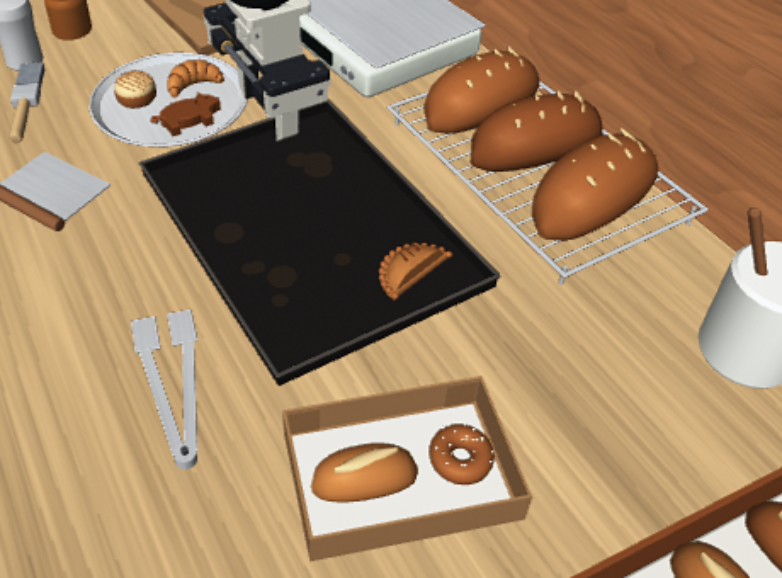

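```bash
python3 -m jog '[[0.09,0,0,0,0],[0.09,0,0,0,0]]'; python3 -c "
from workcell import robot
print(robot.finish_job())"
```

```text
time: 41.7
tool_pos: [0.532, 0.0364, 0.1909]
eef_rot: [-3.141, -0.001, 1.574]
contact_force: [0.1, -0.3, 0.4]
opening: 0.983
the job is handed in; nothing more can be done
None
```

Both orders are made up and the job is handed in at about 42 s of the 138 s limit. The spindle roll and the ring doughnut are in the carton. The shell bun, crescent and pig biscuit are on the round tray. I placed them in the order you listed them.

**Last checks:** The final top and side pictures, and the measured heights, show all five pieces flat, right way up, apart from each other and clear of the rims. The turnover is still where it lay on the sheet (centre about 656, -122 mm), and the gripper was clear of everything. The job gave no verdict.

**What went wrong or disagreed:**
- **Fingertip height:** The fingertips touch down with the TCP reading about 5 mm above the table. That puts them only about 2.5 mm ahead of the reported TCP, not the stated 25 mm.
- **First doughnut grasp:** Because of that height error, the fingers closed on the top of the doughnut and missed it, without moving it. I found the true height by lowering onto the sheet until it touched (16 N) and used that for the remaining grasps.
- **Spindle roll:** I picked it up before finding the error, so it was gripped higher than intended. It held and was set down flat.
- **Stray moves:** One extra command moved the arm about 60 mm, and a sign slip moved it about 25 mm in the wrong direction. Both were in free air and touched nothing.

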